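# Fit the retaining ring of a sprung guide roller with ring pliers

### The arm

A 6-joint arm with a two-finger parallel gripper is mounted at the origin on a cart in front of the work surface, level with it; the furniture and walls round the work are solid. World frame = base frame: x ahead of the robot, y to its left, z up, the work surface at z = 0. Lengths are in m, angles in rad, forces in N, time in s.
With the tool pointing down it reaches from about 0.275 to 0.75 m from the base axis. Payload 10.2 kg.
Tool frame: the origin (TCP) lies at the very end of the fingers, on their centre line; the grasp point (between the pads) lies 19 mm behind it (bot.pinch_z is the distance from the TCP to the grasp point, in m); z points along the fingers, y is the line along which they close (so a half turn about z gives the same grasp; the last joint's range is limited). The gripper opens to 88 mm and grips with 3 to 60 N. Pads are 18 mm wide; open, the fingers measure 123 mm over their backs; the gripper's body (75 mm by 187 mm) begins 45 mm behind the grasp point.
Start: joints at [-0.223, 0.313, 1.498, -0, 1.331, -0.223], TCP at [0.525, -0, 0.239] pointing down, gripper open.
Joint ranges: [-2.94, 2.94], [-0.97, 2.17], [0.19, 2.56], [-1.23, 4.37], [0.02, 3.11], [-2.88, 2.88]. Speed limits (rad/s): [2.39, 2.39, 3.01, 3.14, 3.14, 3.14].

### API

Orientations are given as a unit quaternion [w, x, y, z].
In Python, from workcell import bot gives the robot as it stands. The module is installed in compiled form; this text tells all that it offers.
- The arm moves only by the shell command python3 -m crank 'ROWS' [OPENING]. ROWS is JSON, a list of rows, each a list of 2 entries, a list of its own where there are three numbers: the shift along the tool's x, y, z in cm, then the turn about the tool's z in degrees. A call has 1 to 8 rows; each row shifts and turns the commanded pose from where the row before left it, along the tool's axes as they then stand; what a row does not reach is not made up. A row lasts 1/12 s, in which the tool goes at most 41.7 mm and 7.16 degrees, less where a joint would pass 70% of its speed; a pose out of reach is approached as far as the arm can. A call is refused whole if a number of a shift passes 4.17 or a number of a turn 7.16, either way. A call with a gripper value outside its range is refused whole. OPENING is the finger opening in cm, from 0 to 8.81, set as the call begins (- or left out, the last holds). The fingers move at their own pace and stop on an object; the grip force is fixed at half the most. Time passes only in rows, so rows that do not move let the fingers close. It gives the time, the measured TCP pose, the force, the opening and the grip force at its end, in the units of the state.
- bot.sense(): the state, without advancing time (a new reading comes with each control period).
- bot.read_camera(name): name is "scene" or "side" or "wrist"; returns a dict with "img" (384x512x3 uint8, red, green, blue), "fov_y" (degrees; the focal length in pixels is half the picture's height over the tangent of half this angle, whatever the lens; pixels are square), "cx", "cy" (the principal point, pixels), "extrinsics" (4x4, takes a point from camera to world coordinates). Camera axes: x right, y down, z forward; pixel columns grow to the right and rows downward; lengths in m; the calibration is good to about 2 mm. A picture is of the moment at which its call begins. There is no depth.
- bot.sign_off(): hands the job in; it is judged then, once.
The state is a dict: "time": time; "joints": joint angles; "qvel": joint speeds; "effort": joint torques, N m; "position": TCP position; "eef_rot": TCP orientation; "force": force on the tool from outside, world axes, zero at the start; "wrist_torque": the same for the moment, N m; "width": finger opening in m; "grip_force": force on a finger pad.
Only numpy, scipy, OpenCV 4.12 (cv2) and the standard library are available. Lean on these libraries where they do the work, as an engineer would, in place of code of your own. Each camera call takes 0.05 s, during which the arm holds its last target. There are 200 camera calls.

### The job

Secure the guide roller on its axle: take the blue ring pliers out of their wooden stand, pick the black retaining ring out of its tray with them by spreading its two ears, slip it over the axle's end, press it lightly down on the sprung roller until it lies level with the groove, and let it close into the groove. Then put the pliers back upright in their stand. Spread the ring no more than it needs to pass over the axle, press gently, keep the fingers off the ring and leave everything else where it is.

Things in the scene. Friction and masses are not known exactly. Their poses are not given: they have to be found in the camera images.
- axle_clamp: Round dark steel clamp, foot 110 mm wide, fixed; holds an upright oiled bright axle, 50 mm thick, on its z axis. Origin: centre of the underside. The axle is clamped at no set height: all heights on it are +/-8 mm, together, unreported. On it a steel roller, 94 mm wide, orange band, flat top face at 77 mm; above it the axle is 50 mm thick up to 88, tapering to 41 mm at its end at 91.5 mm.
- groove_line (a point): Fixed point on the axis, 72 mm above the clamp's origin: nominal lower edge of the ring groove (6.3 mm wide, 2 mm deep; true height +/-8 mm, see axle_clamp). At rest the roller's top face hides all but the groove's uppermost 1.3 mm. Once the ring has closed in the groove, the roller lifts it against the groove's upper wall and it stays.
- roller_spring (a point): Fixed point on the axis, 29 mm up: a wave spring under the roller. The roller yields downward from 1 N on, 2.2 N per mm, to its stop at 8 mm; over 15 N harms the spring. A ring flat on the roller is level with the groove when the roller is down 3.7 to 5 mm: press with 9 to 12 N, then let the ring close without lifting. With 5 N or less it closes on the axle above the groove and is not seated.
- ring: Black spring-steel retaining ring lying flat, 5 mm thick, 45.6 mm inside, 57 mm outside when free, with a gap in front between two ears. Origin: its centre, on the underside; x points from the gap to the closed back, z up. The +y half carries this frame: spread by s (ring_arm), the frame turns by -s/2 about ring_back, so the ring's middle line is this x turned by +s/2 about z. 60 g.
- ring_ears (a point): Midway between the ears (x = -29.5 mm in the ring's frame, 2.5 mm up; moves with the +y half): the pliers' tips go in here, +/-2 mm along x, and push the ears apart. The ears run from x = -17 to -38 mm, inner faces at y = +/-14.7 falling to +/-13.3 at x = -34, then a hook inward to +/-11. They are 3 mm thick, cut away 2 mm below, so that the tips' lips go under them.
- ring_back (a point): Middle of the ring's closed back, where it bends: x = 25.6 mm in its frame, 2.5 mm above the underside, 2.8 mm outside the inner edge. To go over the axle, the spread ring's back must be 28.5 to 31.5 mm past the axle's axis along its middle line, pointing away from the pliers.
- ring_arm (a joint): Spread of the ring, rad: 0 free; passes over the axle from 0.46, best 0.48 to 0.54; above 0.60 it is stretched for good. Closed in the groove it reads below 0.12; gripping the full axle beside the groove 0.24 to 0.36. At 0.5 it pushes back with about 10 N at each ear.
- ring_pliers: Ring pliers, blue grips, standing on their tips, handles up, 146 mm tall, alike from front and back. Squeezing the handles spreads the tips; a spring shuts them. Origin: between the shut tips at their underside; z up the tool, y from handle to handle. The +y half carries this frame; squeezed by s (pliers_lever), each half turns s/2 about the pivot, the +y half about +x. 230 g.
- pliers_tips (a point): Between the shut tips, 2.4 mm above their underside (moves with the +y half). Shut, they are 17 mm over the outer faces (7 mm thick in x). Each face is the floor of a groove, 4.4 mm high, for the ear: a lip below, 1 mm thick, juts out 1.8 mm, a step above 5 mm. Set the tips on the tray's floor (or up to 0.6 mm above) before squeezing. Letting go, they drop about 1 mm, then rise 2 to 3.
- pliers_pivot (a point): The pliers' pivot, z = 62 mm in their frame, on the middle plane between the halves.
- pliers_grip (a point): Centre of the handles at z = 117 mm (moves with the +y half): squeeze along y here, z 115 to 120. Grips: z = 88 to 146 mm, 14 mm thick in x. Outsides: 62 mm apart at rest, about 50 when the tips touch the ears, 25.5 at ring_arm 0.46, 23.5 at 0.50, 18.5 at 0.60. Carry at about 56 mm (7 N); wider, they drop. 25 to 28 N at 0.5. They may swing or slide a little between the fingers when pressed on.
- pliers_lever (a joint): Squeeze of the pliers, rad: 0 at rest, about 0.09 when carried at 56 mm, 0.16 when the tips touch the free ring's ears, from there on about ring_arm + 0.16.
- pliers_stand: Wooden block, 64 x 84 x 66 mm, fixed. Origin: centre of its underside; z up. In the middle of its top a slot, 16 mm (x) by 47 mm (y), 58 mm deep, mouth bevelled by 4 mm; the pliers stand in it on their tips, their origin 7.8 mm above the block's, y along y, leaning at most 0.2 rad forward or back.
- ring_tray: Grey open tray, 112 x 104 mm, 12 mm high, 4 mm walls and floor, fixed. Origin: centre of its underside. The ring lies on the floor round a post, 37 mm wide, 12 mm high, 6 mm from the origin along x; the ring's gap looks to -x within 0.3 rad.
- spray_oil: Bystander: blue and white spray can, 52 mm across, 161 mm tall; origin at its underside.
- brush_cup: Bystander: grey cup with brushes, 71 mm across, 201 mm tall; origin at its underside.
- coupling_2: Bystander: black pipe coupling, 41 mm across, 66 mm tall; origin at its underside.
- tape_measure: Bystander: yellow tape measure, 36 x 74 x 64 mm; origin at its underside.

How it is judged:
By the outcome, as a careful person would: the job done as asked, in the order asked, and still so for the second after the job is handed in, with the robot touching nothing.
It also fails if it takes over 72 s, if anything falls off the work surface, if the arm or the gripper's body presses on something with over 40 N, if the wrist force passes 120 N, or if a joint passes its speed limit or range.

## Working session

There is one attempt and no reset: what is moved stays moved. The work goes in short steps, Python scripts to look and compute and a shell command to move; the robot and the scene stay as the last step left them, time stands still between calls to the robot, and variables do not carry over. Pictures are saved under pics/ and viewed, at most 10 in all, crops included, and the job is handed in when it is done.

```bash
mkdir -p pics; python3 - <<'E'
from workcell import bot
import cv2,numpy as np,pickle
s=bot.sense();print(s['position'],s['eef_rot'],s['width'],s['time'],bot.pinch_z)
d={}
for n in("scene","side","wrist"):
    c=bot.read_camera(n);d[n]=c;print(n,c['fov_y'],c['cx'],c['cy'],np.round(c['extrinsics'],3).tolist())
pickle.dump(d,open('c0.pkl','wb'))
a=[cv2.cvtColor(d[n]['img'],cv2.COLOR_RGB2BGR) for n in d]
cv2.imwrite('pics/a.png',cv2.resize(a[0],(800,600)));cv2.imwrite('pics/b.png',np.vstack([a[1],a[2]])[:, :] if 0 else cv2.resize(np.hstack([a[1],a[2]]),(800,300)))
E
```

```text
[5.24757908e-01 2.84421016e-05 2.38167568e-01] [-5.32814705e-04  7.07106768e-01  7.07106510e-01 -3.44166508e-04] 0.08827182839336019 0.0 0.0187
scene 43.37286444653279 248.78983455205918 196.9696416308281 [[-0.658, -0.41, 0.631, -0.439], [-0.753, 0.379, -0.538, 0.878], [-0.019, -0.829, -0.559, 0.989], [0.0, 0.0, 0.0, 1.0]]
side 51.50561446303503 253.19380269110437 195.49885030131617 [[0.783, -0.487, 0.387, -0.035], [-0.623, -0.621, 0.476, -0.644], [0.009, -0.614, -0.789, 1.255], [0.0, 0.0, 0.0, 1.0]]
wrist 71.8000209746482 256.530874139136 190.22331509623544 [[1.0, 0.002, -0.001, 0.525], [0.001, -0.95, -0.311, 0.081], [-0.002, 0.311, -0.95, 0.383], [0.0, 0.0, 0.0, 1.0]]
```

View pics/a.png

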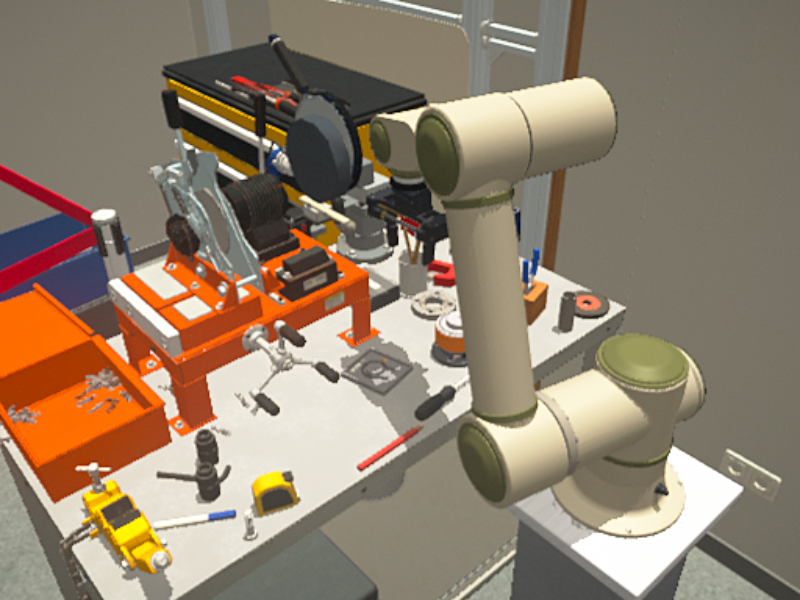

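View pics/b.png

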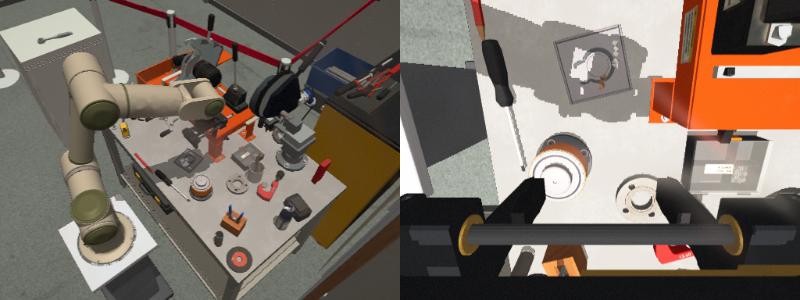

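The scene shows the tray at about (377,370), the axle clamp at (452,335) and the stand with the blue handles at (535,290). In the wrist half, the tray is at (600,65), the roller at (560,165) and the stand at (565,260). Next I'll look at enlarged crops.

```bash
python3 - <<'E'
import cv2,numpy as np,pickle
d=pickle.load(open('c0.pkl','rb'))
g=lambda n,x,y,w,h,W,H:cv2.resize(cv2.cvtColor(d[n]['img'],cv2.COLOR_RGB2BGR)[y:y+h,x:x+w],(W,H),interpolation=cv2.INTER_CUBIC)
a=g('side',215,180,133,100,400,300);b=g('scene',215,145,160,120,400,300);c=g('wrist',100,0,280,105,800,300)
c=g('wrist',150,0,200,150,400,300);e=g('wrist',120,234,200,150,400,300)
cv2.imwrite('pics/c.png',np.vstack([np.hstack([a,b]),np.hstack([c,e])]))
E
```

```text
(no output)
```

View pics/c.png

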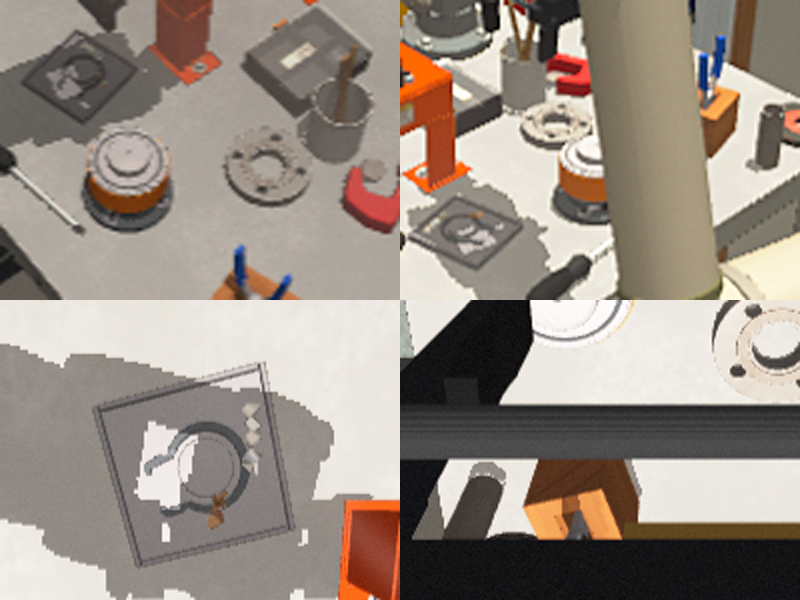

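The top left crop (side) shows the roller and the blue handle tips at (239,247) and (287,277). The top right crop (scene) shows the handle tips at (719,40) and (703,52). The bottom left crop (wrist) shows the ring around its post, its gap facing left and its ears at about (150,465) and (165,508).

```bash
cat >h.py <<'E'
import cv2,numpy as np,pickle
def ray(c,u,v):
    f=c['img'].shape[0]/2/np.tan(np.radians(c['fov_y'])/2);E=np.array(c['extrinsics'])
    d=E[:3,:3]@np.array([(u-c['cx'])/f,(v-c['cy'])/f,1]);return E[:3,3],d/np.linalg.norm(d)
def onz(c,u,v,z):
    o,d=ray(c,u,v);return o+d*(z-o[2])/d[2]
def tri(l):  # [(cam,u,v)..] -> point, residual mm
    A=np.zeros((3,3));b=np.zeros(3);R=[ray(*x) for x in l]
    for o,d in R:P=np.eye(3)-np.outer(d,d);A+=P;b+=P@o
    p=np.linalg.solve(A,b);return p,[round(1e3*np.linalg.norm((np.eye(3)-np.outer(d,d))@(p-o)),1) for o,d in R]
def proj(c,p):
    f=c['img'].shape[0]/2/np.tan(np.radians(c['fov_y'])/2);E=np.array(c['extrinsics'])
    q=E[:3,:3].T@(np.array(p)-E[:3,3]);return f*q[0]/q[2]+c['cx'],f*q[1]/q[2]+c['cy']
E
python3 - <<'E'
from h import *
np.set_printoptions(precision=4,suppress=True)
d=pickle.load(open('c0.pkl','rb'));S,C,W=d['side'],d['scene'],d['wrist']
k=3.0075
sd=lambda u,v:(S,215+u/k,180+v/3)
sc=lambda u,v:(C,215+(u-400)/2.5,145+v/2.5)
w=lambda u,v:(W,150+u/2,(v-300)/2)
print('handles',tri([sd(239,250),sc(703,56)]),tri([sd(287,280),sc(719,42)]));print(tri([sd(239,250),sc(719,42)]),tri([sd(287,280),sc(703,56)]))
for p in[(95,408),(263,363),(295,527),(140,567)]:print('tray',onz(*w(*p),.012))
print('ring c',onz(*w(208,467),.009),'ears',onz(*w(147,467),.009),onz(*w(165,508),.009))
print('tray side',[onz(*sd(*p),.012)[:2] for p in[(22,80),(75,32),(138,70),(83,125)]])
print('axle end side',onz(*sd(127,143),.0915), onz(*sd(129,155),.077))
m=cv2.inRange(cv2.cvtColor(W['img'],cv2.COLOR_RGB2HSV),(5,120,100),(20,255,255))
print('stand corners', onz(W,120+(525-400)/2,234+(497-300)/2,.066),onz(W,120+(605-400)/2,234+(487-300)/2,.066))
E
```

```text
handles (array([ 0.4416, -0.2657,  0.1507]), [np.float64(0.1), np.float64(0.1)]) (array([ 0.4588, -0.3199,  0.1447]), [np.float64(0.7), np.float64(0.7)])
(array([ 0.4278, -0.2757,  0.1763]), [np.float64(2.6), np.float64(2.6)]) (array([ 0.474 , -0.3107,  0.1173]), [np.float64(2.1), np.float64(2.1)])
tray [0.4499 0.1405 0.012 ]
tray [0.5549 0.1655 0.012 ]
tray [0.5793 0.0687 0.012 ]
tray [0.4741 0.0421 0.012 ]
ring c [0.5209 0.1063 0.009 ] ears [0.481  0.1062 0.009 ] [0.4921 0.0807 0.009 ]
tray side [array([0.4469, 0.1369]), array([0.5485, 0.1578]), array([0.5744, 0.0572]), array([0.4659, 0.033 ])]
axle end side [ 0.4586 -0.0618  0.0915] [ 0.4561 -0.069   0.077 ]
stand corners [ 0.4119 -0.2504  0.066 ] [ 0.4733 -0.2406  0.066 ]
```

```bash
python3 -m crank '[[[-4.1,-1,0],0],[[-4.1,-1,0],0],[[-4.1,-1,0],0],[[-4.1,-1,0],0],[[-4.1,-1,0],0],[[-4.1,-1,0],0],[[-4.1,-1,0],0]]'; python3 -m crank '[[[0,0,0],7],[[0,0,0],7],[[0,0,0],7],[[0,0,0],7],[[0,0,0],7],[[0,0,0],7],[[0,0,0],7],[[0,0,0],7]]'; python3 -m crank '[[[0,0,0],7],[[0,0,0],7],[[0,0,0],0]]' 
cat >>h.py <<'E'
def snap(n,name):
    from workcell import bot
    c=bot.read_camera(n);pickle.dump(c,open(name+'.pkl','wb'));return c
def bgr(c):return cv2.cvtColor(c['img'],cv2.COLOR_RGB2BGR)
E
python3 - <<'E'
from h import *
c=snap('wrist','w1');cv2.imwrite('pics/w1.png',cv2.resize(bgr(c)[30:330,56:456],(800,600)))
E
```

```text
time: 0.73
position: [0.4549, -0.2852, 0.2387]
eef_rot: [-0.0, 0.707, 0.707, 0.0]
force: [0.6, 0.4, -0.1]
width: 0.0881
grip_force: 0.0
time: 1.4
position: [0.4558, -0.2833, 0.2385]
eef_rot: [-0.0, 0.957, 0.289, -0.0]
force: [1.0, -0.3, -0.1]
width: 0.088
grip_force: 0.0
time: 1.65
position: [0.4558, -0.2833, 0.2385]
eef_rot: [-0.0, 0.985, 0.171, -0.0]
force: [-0.2, -0.2, 0.9]
width: 0.0879
grip_force: 0.0
```

View pics/w1.png

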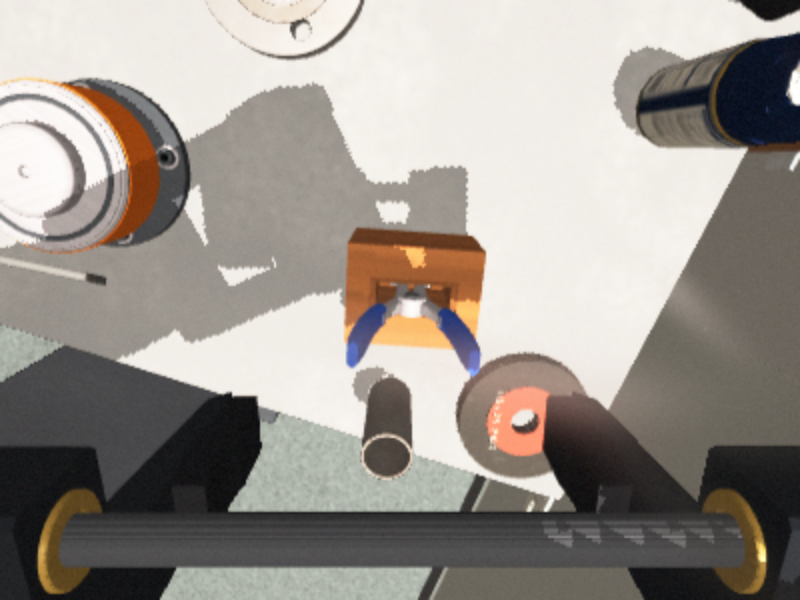

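The pliers stand in the slot. Their handle tips are at crop pixels (352,365) and (474,370), the slot is centred at about (415,290), and the roller is at top left.

```bash
cat >>h.py <<'E'
def blue(c):
    m=cv2.inRange(cv2.cvtColor(c['img'],cv2.COLOR_RGB2HSV),(105,150,60),(125,255,255))
    n,l,s,ce=cv2.connectedComponentsWithStats(m)
    return [(s[i].tolist(),ce[i].round(1).tolist(),l==i) for i in range(1,n) if s[i][4]>40]
E
python3 - <<'E'
from h import *
np.set_printoptions(precision=4,suppress=True)
c=pickle.load(open('w1.pkl','rb'))
for s,ce,m in blue(c):
    ys,xs=np.where(m);print(s,ce,'bottom tip',xs[ys>=ys.max()-3].mean(),ys.max())
q=lambda u,v:(56+u/2,30+v/2)
for p in[(352,362),(474,369)]:print('tip',onz(c,*q(*p),.153))
for p in[(348,245),(484,251),(478,350),(346,343)]:print('stand',onz(c,*q(*p),.066))
print('slot',onz(c,*q(376,278),.066),onz(c,*q(457,284),.066),onz(c,*q(376,306),.066),)
E
```

```text
[490, 53, 17, 28, 251] [498.0, 66.7] bottom tip 494.8181818181818 80
[276, 185, 11, 8, 57] [280.6, 188.4] bottom tip 281.7586206896552 192
tip [ 0.434  -0.2663  0.153 ]
tip [ 0.45   -0.3213  0.153 ]
stand [ 0.4682 -0.2445  0.066 ]
stand [ 0.4926 -0.3227  0.066 ]
stand [ 0.4322 -0.3437  0.066 ]
stand [ 0.4081 -0.2627  0.066 ]
slot [ 0.4547 -0.2669  0.066 ] [ 0.468 -0.315  0.066] [ 0.4378 -0.2727  0.066 ]
```

```bash
python3 -m crank '[[[3,0,0],0],[[3,0,0],0],[[0,0,0],0]]'; python3 - <<'E'
from h import *
c=snap('wrist','w2')
for s,ce,m in blue(c):
    ys,xs=np.where(m);print(s,ce,'bottom tip',xs[ys>=ys.max()-3].mean(),ys.max())
cv2.imwrite('pics/w2.png',cv2.resize(bgr(c)[130:280,156:356],(800,600),interpolation=cv2.INTER_CUBIC))
E
```

```text
time: 1.95
position: [0.5151, -0.2612, 0.2382]
eef_rot: [-0.0, 0.984, 0.177, 0.0]
force: [-0.4, 0.2, 0.0]
width: 0.0878
grip_force: 0.0
[471, 139, 15, 23, 186] [478.2, 150.1] bottom tip 475.61538461538464 161
[231, 233, 18, 38, 301] [238.8, 250.4] bottom tip 233.64705882352942 270
[274, 235, 19, 41, 346] [284.4, 254.4] bottom tip 289.3125 275
```

View pics/w2.png

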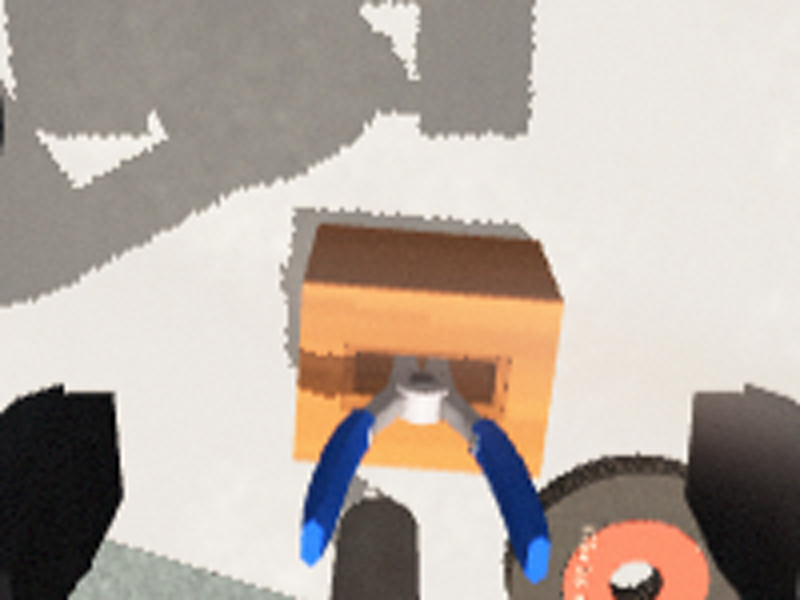

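The second view shows the stand's top face with corners (303,283), (562,300), (541,475) and (294,460), and the handle ends at (312,543) and (538,557).

```bash
python3 - <<'E'
from h import *
np.set_printoptions(precision=4,suppress=True)
a=pickle.load(open('w1.pkl','rb'));b=pickle.load(open('w2.pkl','rb'))
A=lambda u,v:(a,56+u/2,30+v/2);B=lambda u,v:(b,156+u/4,130+v/4)
T=[tri([A(352,357),B(312,543)])[0],tri([A(473,364),B(538,557)])[0]];print(T)
st=[]
for p,q in zip([(348,245),(484,251),(478,350),(346,343)],[(303,283),(562,300),(541,475),(294,460)]):
    t=tri([A(*p),B(*q)]);z=onz(*B(*q),.066);st.append(z);print(t,z)
st=np.array(st);c=st.mean(0);print('stand c',c)
v=st[1]-st[0]+st[2]-st[3];print('yaxis ang',np.degrees(np.arctan2(v[1],v[0])))
t=[onz(*B(312,543),.154),onz(*B(538,557),.154)];v=t[1]-t[0];print(t,sum(t)/2,np.degrees(np.arctan2(v[1],v[0])),np.linalg.norm(v))
sl=[onz(*B(*p),.066) for p in[(355,352),(507,358),(500,405)]];print('slot',sl)
print('coupling top-ish far', )
from scipy.spatial.transform import Rotation as R
from workcell import bot
w=bot.sense()['eef_rot'];Rm=R.from_quat([*w[1:],w[0]]).as_matrix();print(Rm)
E
```

```text
[array([ 0.4343, -0.2659,  0.1478]), array([ 0.4504, -0.3218,  0.1474])]
(array([ 0.4667, -0.2443,  0.0584]), [np.float64(0.0), np.float64(0.0)]) [ 0.4697 -0.244   0.066 ]
(array([ 0.4926, -0.3234,  0.0647]), [np.float64(0.5), np.float64(0.5)]) [ 0.4931 -0.3235  0.066 ]
(array([ 0.431 , -0.3437,  0.063 ]), [np.float64(0.9), np.float64(0.9)]) [ 0.4322 -0.3417  0.066 ]
(array([ 0.4063, -0.2624,  0.0619]), [np.float64(0.4), np.float64(0.4)]) [ 0.4085 -0.2616  0.066 ]
stand c [ 0.4509 -0.2927  0.066 ]
yaxis ang -73.52930319301663
[array([ 0.4385, -0.2652,  0.154 ]), array([ 0.4544, -0.3197,  0.154 ])] [ 0.4465 -0.2924  0.154 ] -73.68421030564662 0.05677063300800615
slot [array([ 0.4529, -0.2675,  0.066 ]), array([ 0.4682, -0.3146,  0.066 ]), array([ 0.4517, -0.3189,  0.066 ])]
coupling top-ish far
[[ 0.9375  0.348  -0.0004]
 [ 0.348  -0.9375  0.0005]
 [-0.0002 -0.0006 -1.    ]]
```

```bash
python3 -m crank '[[[0,0,0],4],[[-3.7,0.5,0],0],[[-3.7,0.6,0],0],[[0,0,3.3],0],[[0,0,3.3],0],[[0,0,3.3],0],[[0,0,3.3],0],[[0,0,0],0]]'; python3 -m crank '[[[0,0,0],0],[[0,0,0],0],[[0,0,0],0],[[0,0,0],0]]' 5.6; python3 -m crank '[[[0,0,0],0],[[0,0,0],0],[[0,0,0],0]]'
```

```text
time: 2.67
position: [0.4413, -0.292, 0.1016]
eef_rot: [-0.004, 0.99, 0.14, -0.003]
force: [-0.1, 0.6, -0.4]
width: 0.0878
grip_force: 0.0
time: 3.0
position: [0.4447, -0.2944, 0.1085]
eef_rot: [0.001, 0.99, 0.139, 0.001]
force: [1.1, -1.3, 0.1]
width: 0.0638
grip_force: 2.3
time: 3.25
position: [0.445, -0.2945, 0.1088]
eef_rot: [0.002, 0.99, 0.139, 0.001]
force: [-0.2, 0.8, 10.0]
width: 0.0561
grip_force: 6.4
```

```bash
python3 -m crank '[[[0,0,0],0],[[0,0,0.2],0],[[0,0,0],0]]' 7.0; python3 -m crank '[[[0,0,0],0],[[0,0,0],0],[[0,0,0],0],[[0,0,0],0],[[0,0,0],0],[[0,0,0],0]]' 5.6; python3 -m crank '[[[0,0,-1],0],[[0,0,-1],0],[[0,0,0],0]]'
```

```text
time: 3.5
position: [0.4441, -0.2937, 0.1048]
eef_rot: [-0.0, 0.99, 0.139, 0.0]
force: [0.3, 0.4, 0.4]
width: 0.0701
grip_force: 0.0
time: 4.0
position: [0.4442, -0.2938, 0.105]
eef_rot: [0.0, 0.99, 0.139, 0.0]
force: [-1.1, 1.2, 5.6]
width: 0.0561
grip_force: 6.7
time: 4.25
position: [0.4448, -0.2945, 0.1267]
eef_rot: [0.001, 0.99, 0.139, 0.001]
force: [0.9, -0.4, -1.7]
width: 0.0562
grip_force: 5.2
```

```bash
python3 -m crank '[[[0,0,-3.3],0],[[0,0,-3.3],0],[[0,0,-3.3],0],[[0,-3.5,0],0],[[0,-4,0],0],[[0,-4,0],0],[[0,-4,0],0],[[0,-4,0],0]]'; python3 - <<'E'
from h import *
snap('wrist','w3');snap('side','s3')
E
python3 -m crank '[[[2,-3,0],0],[[3,-3,0],0],[[3,-3,0],0],[[3,-4,0],0],[[0,-3.5,0],0],[[0,0,0],0],[[0,0,0],0]]'; python3 - <<'E'
from h import *
a=pickle.load(open('w3.pkl','rb'));b=snap('wrist','w4');c=snap('side','s4');s3=pickle.load(open('s3.pkl','rb'))
W=np.hstack([cv2.resize(bgr(x),(400,300)) for x in(a,b)])
S=np.hstack([cv2.resize(bgr(x)[130:280,200:400],(400,300)) for x in(s3,c)])
cv2.imwrite('pics/d.png',np.vstack([W,S]))
E
```

```text
time: 4.92
position: [0.3894, -0.1048, 0.2237]
eef_rot: [0.0, 0.99, 0.139, 0.0]
force: [1.3, 1.6, -1.7]
width: 0.0562
grip_force: 5.1
time: 5.6
position: [0.4468, 0.0745, 0.2236]
eef_rot: [0.0, 0.99, 0.141, -0.0]
force: [-0.4, -0.5, -3.1]
width: 0.0559
grip_force: 5.7
```

View pics/d.png

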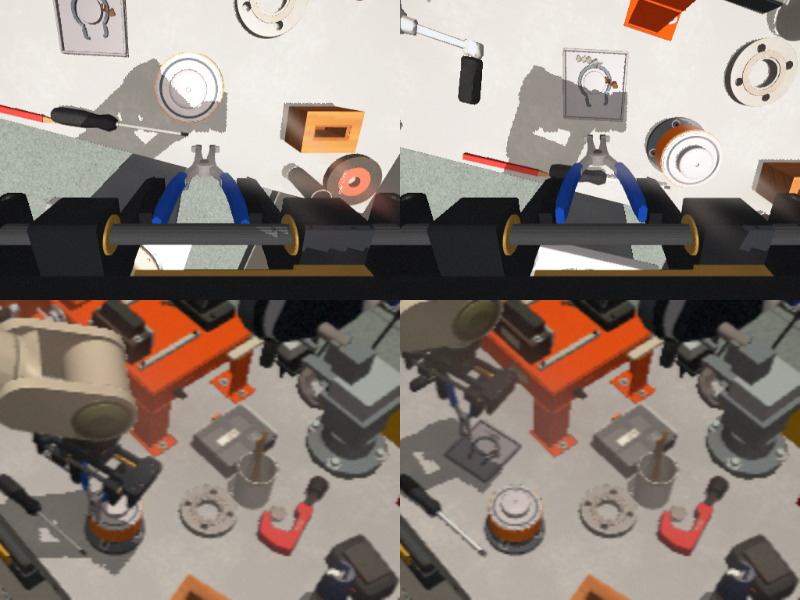

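In the wrist halves the tips are at (205,150) on the left and (600,145) on the right. The ring lies around the post at (597,80) with its ears pointing toward the pliers. Enlarging the ring and tips now.

```bash
python3 - <<'E'
from h import *
b=pickle.load(open('w4.pkl','rb'))
cv2.imwrite('pics/e.png',cv2.resize(bgr(b)[55:205,155:355],(800,600),interpolation=cv2.INTER_CUBIC))
E
```

```text
(no output)
```

View pics/e.png

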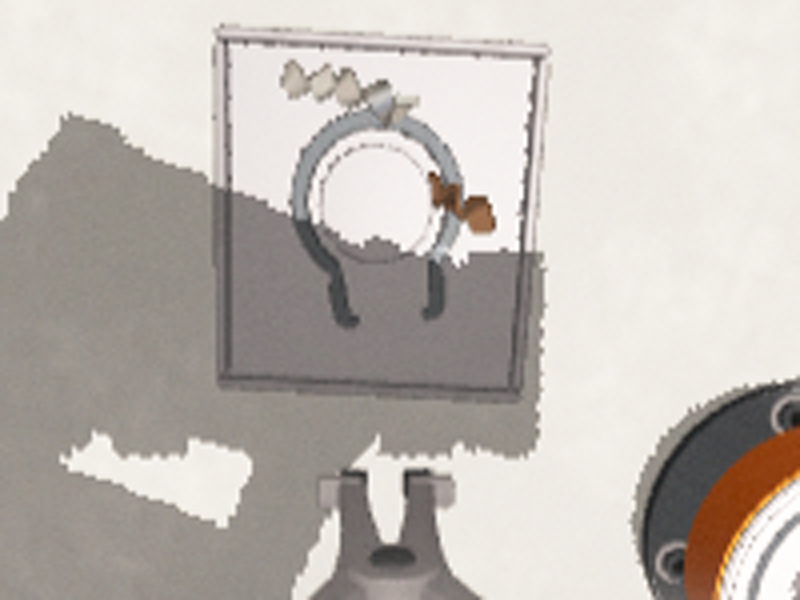

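Crop e shows the ring circle centred at about (380,193), its hook ends at (347,322) and (430,312), and the plier tips' steps spanning (318–455, 490).

```bash
python3 - <<'E'
from h import *
np.set_printoptions(precision=4,suppress=True)
b=pickle.load(open('w4.pkl','rb'));d=pickle.load(open('c0.pkl','rb'))['wrist']
B=lambda u,v:(b,155+u/4,55+v/4)
A=lambda u,v:(d,150+u/2,(v-300)/2)
z=.009
P=lambda u,v:onz(*B(u,v),z)
top,l,r=P(383,108),P(293,205),P(466,200)
hl,hr=P(347,324),P(431,317)
print('outer w',np.linalg.norm(l-r),'hooks',hl,hr,'ctr',(l+r)/2,'back',top)
m=(hl+hr)/2;v=top-m;print('len back-hook(66.5)',np.linalg.norm(v),'ang',np.degrees(np.arctan2(v[1],v[0])))
w=hl-hr;print('perp ang',np.degrees(np.arctan2(w[1],w[0]))-90)
for p,q in[((217,28),(95,408)),((548,48),(263,363)),((522,397),(295,527)),((217,386),(140,567))]:print('tray',tri([B(*p),A(*q)]),onz(*B(*p),.012))
t=[onz(*B(318,490),.134),onz(*B(455,490),.134)];print('tips',t,(t[0]+t[1])/2)
# circle fit of dark/ring pixels: post circle top
from workcell import bot
s=bot.sense();print(s['position'],s['force'],s['joints'])
E
```

```text
outer w 0.0557904106725761 hooks [0.4792 0.1047 0.009 ] [0.4892 0.0785 0.009 ] ctr [0.5193 0.1048 0.009 ] back [0.5469 0.1115 0.009 ]
len back-hook(66.5) 0.06576120593505223 ang 17.581450475291206
perp ang 20.922658375028348
tray (array([0.5237, 0.0883, 0.3815]), [np.float64(6.7), np.float64(6.7)]) [0.5543 0.1661 0.012 ]
tray (array([0.5298, 0.0942, 0.3269]), [np.float64(0.5), np.float64(0.5)]) [0.5772 0.0675 0.012 ]
tray (array([0.5255, 0.0881, 0.3556]), [np.float64(8.3), np.float64(8.3)]) [0.4726 0.0415 0.012 ]
tray (array([0.5356, 0.0883, 0.4365]), [np.float64(3.5), np.float64(3.5)]) [0.4474 0.1413 0.012 ]
tips [array([0.4569, 0.0988, 0.134 ]), array([0.4656, 0.0688, 0.134 ])] [0.4613 0.0838 0.134 ]
[0.4472 0.0728 0.2238] [-0.1432 -0.403  -1.0478] [-0.0981  0.167   1.7249 -0.0004  1.2494  1.1939]
```

```bash
python3 -m crank '[[[0,0,0],0],[[0,0,0],0],[[0,0,0],0]]'; cat >>h.py <<'E'
def match(a,b,x0,y0,x1,y1,pad=25):
    t=a['img'][y0:y1,x0:x1];s=b['img'][y0-pad:y1+pad,x0-pad:x1+pad]
    r=cv2.matchTemplate(s,t,cv2.TM_CCOEFF_NORMED);_,m,_,p=cv2.minMaxLoc(r);return m,p[0]-pad,p[1]-pad
E
python3 - <<'E'
from h import *
w3,w4=[pickle.load(open(n+'.pkl','rb')) for n in('w3','w4')];w5=snap('wrist','w5')
for n,c in(('w3',w3),('w5',w5)):
    print(n,'tips',match(w4,c,232,170,272,196),'handles',match(w4,c,195,240,225,282),match(w4,c,290,240,320,282),'ring',match(w4,c,220,80,280,140))
from workcell import bot
s=bot.sense();print(s['position'],s['eef_rot'])
E
```

```text
time: 5.95
position: [0.4471, 0.0726, 0.2238]
eef_rot: [0.0, 0.99, 0.138, 0.0]
force: [-0.5, -0.0, -2.1]
width: 0.0558
grip_force: 5.7
w3 tips (0.7818710803985596, 11, 13) handles (0.6167138814926147, -3, 10) (0.8728285431861877, -3, -3) ring (0.5800361037254333, 4, 21)
w5 tips (0.9884688854217529, 0, 0) handles (0.993583619594574, 0, 0) (0.9979051947593689, 0, 0) ring (0.9571617245674133, -2, 0)
[0.44709023 0.07277743 0.22375771] [3.17976873e-05 9.90355101e-01 1.38552416e-01 3.05295482e-05]
```

```bash
python3 -m crank '[[[-0.7,0.3,0],0],[[-1.6,0.6,0],0],[[-2.6,1,0],0],[[0,0,0],0],[[0,0,0],0],[[0,0,0],0]]'; python3 - <<'E'
from h import *
w4=pickle.load(open('w4.pkl','rb'));w6=snap('wrist','w6')
print('tips',match(w4,w6,232,170,272,196),'handles',match(w4,w6,195,240,225,282),match(w4,w6,290,240,320,282))
from workcell import bot
s=bot.sense();print(s['position'],s['eef_rot'])
E
```

```text
time: 6.5
position: [0.4053, 0.0415, 0.224]
eef_rot: [0.0, 0.99, 0.139, 0.0]
force: [-0.2, 0.8, -2.5]
width: 0.0561
grip_force: 5.8
tips (0.7250715494155884, 5, 19) handles (0.8232166767120361, -1, -2) (0.9313210248947144, -1, -2)
[0.405451   0.04165102 0.22387098] [1.78957092e-05 9.90281062e-01 1.39080276e-01 3.07377144e-04]
```

```bash
python3 -m crank '[[[0.5,-0.1,0],-2],[[1,-0.2,0],-2],[[1.5,-0.3,0],0],[[2,-0.4,0],0],[[2,-0.4,0],0],[[1.5,-0.3,0],0],[[1,-0.2,0],0],[[0.5,-0.1,0],0]]'; python3 -m crank '[[[0,0,0.7],0],[[0,0,1.3],0],[[0,0,2],0],[[0,0,2],0],[[0,0,1.6],0],[[0,0,1.2],0],[[0,0,0.6],0],[[0,0,0.3],0]]';python3 -m crank '[[[0,0,0],0],[[0,0,0],0]]'; python3 - <<'E'
from h import *
w=snap('wrist','w7')
cv2.imwrite('pics/f.png',cv2.resize(bgr(w)[50:260,116:396],(800,600),interpolation=cv2.INTER_CUBIC))
E
```

```text
time: 7.22
position: [0.4939, 0.0952, 0.2231]
eef_rot: [-0.0, 0.985, 0.175, -0.0]
force: [0.4, 0.2, -3.4]
width: 0.0561
grip_force: 5.7
time: 7.88
position: [0.492, 0.094, 0.1257]
eef_rot: [-0.0, 0.985, 0.174, -0.001]
force: [0.1, -0.7, -3.1]
width: 0.0563
grip_force: 5.7
time: 8.05
position: [0.4928, 0.094, 0.1272]
eef_rot: [0.0, 0.985, 0.174, 0.0]
force: [1.0, 0.1, -2.4]
width: 0.0562
grip_force: 5.7
```

View pics/f.png

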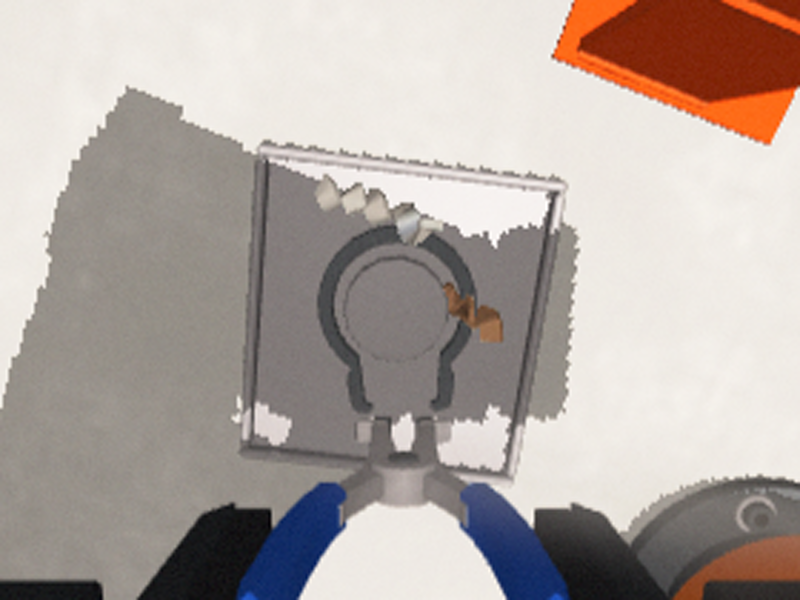

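Crop f shows the ring in shade, centred at about (397,305) with outer edges at x 318 and 477 and a top at y 225. The hooks are at (365,405) and (442,402), and the tips' steps span x 358–450 at y≈430.

```bash
python3 - <<'E'
from h import *
np.set_printoptions(precision=4,suppress=True)
w=pickle.load(open('w7.pkl','rb'));B=lambda u,v:(w,116+u/2.857,50+v/2.857)
hsv=cv2.cvtColor(w['img'],cv2.COLOR_RGB2HSV);g=cv2.cvtColor(w['img'],cv2.COLOR_RGB2GRAY)
print('gray ring/floor',g[50+int(300/2.857),116+int(325/2.857)],g[50+int(250/2.857),116+int(290/2.857)],g[50+int(305/2.857),116+int(397/2.857)])
m=((g<82)).astype(np.uint8);m[:int(50+215/2.857)]=0;m[int(50+414/2.857):]=0;m[:,:int(116+300/2.857)]=0;m[:,int(116+490/2.857):]=0
n,l,s,ce=cv2.connectedComponentsWithStats(m);i=1+np.argmax(s[1:,4]);print(s[1:,4],s[i])
ys,xs=np.where(l==i)
P=np.array([onz(w,x,y,.009)[:2] for x,y in zip(xs,ys)])
# outer circle: points of the ring body; fit via convex hull of pixels back of ears
h=cv2.convexHull(P.astype(np.float32)*1000)[:,0]
ax=np.array([np.cos(np.radians(20)),np.sin(np.radians(20))])
for _ in range(3):
    q=h[(h@ax)>np.median(P@ax*1000)-10] if _==0 else h[((h-c)@ax)>-8]
    A=np.c_[2*q,np.ones(len(q))];x=np.linalg.lstsq(A,(q**2).sum(1),rcond=None)[0];c=x[:2];r=np.sqrt(x[2]+c@c)
print('centre',c,'r',r)
rel=P*1000-c;e=rel[np.linalg.norm(rel,axis=1)>31];p=np.array([-ax[1],ax[0]])
L=e[e@p>0];Rr=e[e@p<0];mid=(L.mean(0)+Rr.mean(0))/2
print('ear centroids',L.mean(0)+c,Rr.mean(0)+c,'sep',np.linalg.norm(L.mean(0)-Rr.mean(0)),'mid',mid,'ang',np.degrees(np.arctan2(-mid[1],-mid[0])),'perp',np.degrees(np.arctan2(*(L.mean(0)-Rr.mean(0))[::-1]))-90)
d=-mid/np.linalg.norm(mid);print('far end x',(e@-d).max(),'ears pt',c-29.5*d)
for z in(.036,.040):
  t=[onz(*B(358,430),z),onz(*B(450,430),z)];print('tips',(t[0]+t[1])/2,np.linalg.norm(t[0]-t[1]))
E
```

```text
gray ring/floor 77 130 128
[421 317   1   1   4   8   1   2] [227 129  29  65 421]
centre [521.291  110.6568] r 23.791271979335264
ear centroids [484.9692 108.8888] [nan nan] sep nan mid [nan nan] ang nan perp nan
far end x nan ears pt [nan nan]
tips [0.487  0.0914 0.036 ] 0.03047361173677535
tips [0.4884 0.092  0.04  ] 0.02995629646371245<stdin>:18: RuntimeWarning: Mean of empty slice.
  ret = um.true_divide(
<stdin>:19: RuntimeWarning: Mean of empty slice.
```

```bash
cat >ring.py <<'E'
from h import *
np.set_printoptions(precision=2,suppress=True)
w=pickle.load(open('w7.pkl','rb'))
g=cv2.cvtColor(w['img'],cv2.COLOR_RGB2GRAY)
m=((g<95)).astype(np.uint8);m[:int(50+215/2.857)]=0;m[int(50+414/2.857):]=0;m[:,:int(116+305/2.857)]=0;m[:,int(116+490/2.857):]=0
n,l,s,ce=cv2.connectedComponentsWithStats(m);print(s[1:,4])
ys,xs=np.where(np.isin(l,[i for i in range(1,n) if s[i][4]>60]))
P=np.array([onz(w,x,y,.009)[:2] for x,y in zip(xs,ys)])*1000
from scipy.optimize import least_squares
b=P[P@[.94,.34]>P.mean(0)@[.94,.34]-12]
# mid-line of band: mean radius (22.8+28.5)/2=25.65
k=lambda x:np.linalg.norm(b-x[:2],axis=1)-25.65
c=least_squares(k,b.mean(0),loss='soft_l1',f_scale=2).x;print('c',c,'rms',np.std(k(c)))
rel=P-c;e=rel[np.linalg.norm(rel,axis=1)>30]
ax=np.array([.94,.34]);p=np.array([-.34,.94])
L=e[e@p>0];R=e[e@p<0];print(len(L),len(R))
mid=(L.mean(0)+R.mean(0))/2;d=-mid/np.linalg.norm(mid);sp=L.mean(0)-R.mean(0)
print('ears',L.mean(0)+c,R.mean(0)+c,'sep',np.linalg.norm(sp),'ang',np.degrees(np.arctan2(d[1],d[0])),'perp',np.degrees(np.arctan2(sp[1],sp[0]))-90,'far',(L@-d).max(),(R@-d).max(),'ears pt',c-29.5*d)
q=np.array([-d[1],d[0]]);print('inner faces y',np.sort(L@q)[:6],np.sort(-R@q)[:6],'outer',(L@q).max(),(-R@q).max(),'back',(rel@d).max())
E
python3 ring.py
```

```text
[459 419   1   9   2   4   1   7   2   8]
c [519.84 106.4 ] rms 2.1038891658883445
66 82
ears [484.79 108.82] [500.15  79.49] sep 33.111424915008506 ang 24.09528604400426 perp 27.642195363631913 far 36.791050263119345 38.56355721358747 ears pt [492.91  94.35]
inner faces y [12.5  12.6  12.69 13.45 13.54 13.64] [10.31 10.37 10.44 11.29 11.35 11.41] outer 20.11356278277144 31.381223347695194 back 28.19812150314068
```

```bash
cat >>ring.py <<'E'
print('---')
for _ in range(3):
    x=-rel@d;y=rel@q;k=(x>27)&(x<39)&(abs(y)<19.5)
    L=rel[k&(y>0)];R=rel[k&(y<0)];mid=(L.mean(0)+R.mean(0))/2;d=-mid/np.linalg.norm(mid);q=np.array([-d[1],d[0]])
    sp=L.mean(0)-R.mean(0);print(len(L),len(R),'ang',np.degrees(np.arctan2(d[1],d[0])),'perp',np.degrees(np.arctan2(sp[1],sp[0]))-90,'sep',np.linalg.norm(sp),'pt',c-29.5*d)
x=-rel@d;y=rel@q
for a in range(20,40,3):
    k=(x>=a)&(x<a+3);yl=y[k&(y>0)&(y<22)];yr=-y[k&(y<0)&(y>-22)];print(a,yl.min() if len(yl) else 0,yl.max() if len(yl) else 0,yr.min() if len(yr) else 0,yr.max() if len(yr) else 0)
E
python3 ring.py|sed -n '/---/,$p'
```

```text
---
53 63 ang 22.557901691787098 perp 22.79241410310533 sep 30.666242795418814 pt [492.6   95.08]
57 63 ang 22.52994121127294 perp 22.060769484188043 sep 30.698801752844762 pt [492.59  95.09]
58 63 ang 22.484151670025934 perp 21.891175553510152 sep 30.751459030735692 pt [492.58  95.11]
20 13.820768960953796 18.05639778609928 14.881779598198529 18.006184406750215
23 14.009991395837083 19.292687963913142 13.768194760801837 18.936434848936525
26 14.136907904704472 19.36266374997172 13.679197416055628 18.889822332387393
29 13.293477416425272 18.60683135845159 13.589546422951233 18.819476654702186
32 11.526789257318697 17.77474828182417 11.418572150785181 17.71077247663298
35 11.587893826571047 16.8686449763846 11.352868923060422 17.660690263806842
38 0 0 12.364069630914862 13.408254473897966
```

```bash
python3 -m crank '[[[0.2,0,0.2],-2.3],[[0.3,-0.1,0.4],0],[[0.1,0,0.4],0],[[0,0,0.3],0],[[0,0,0.1],0],[[0,0,0],0],[[0,0,0],0]]'; python3 - <<'E'
from h import *
w=snap('wrist','w8')
cv2.imwrite('pics/g.png',cv2.resize(bgr(w)[140:230,196:316],(800,600),interpolation=cv2.INTER_CUBIC))
E
```

```text
time: 8.68
position: [0.4984, 0.0972, 0.1133]
eef_rot: [0.0, 0.981, 0.193, 0.001]
force: [0.2, -0.2, 4.9]
width: 0.0561
grip_force: 6.7
```

View pics/g.png

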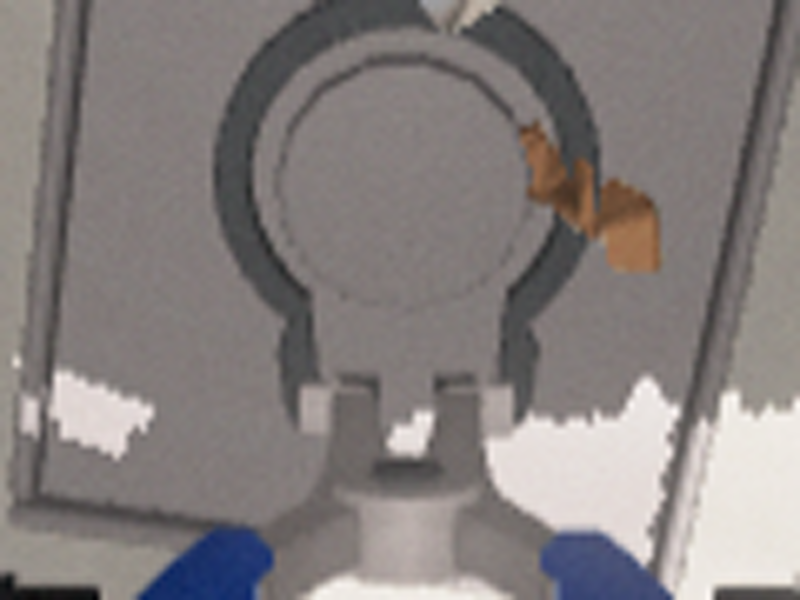

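Crop g shows the tips' steps spanning x 300–515, y 381–430, centred between the ears and covering the hooks. The force reads +4.9 N, so the pliers are touching something. They have probably slid down in the fingers, so I'll work out the geometry.

```bash
python3 - <<'E'
from h import *
np.set_printoptions(precision=2,suppress=True)
from workcell import bot
s=bot.sense();print(s['position'],s['force'],s['wrist_torque'])
w=pickle.load(open('w8.pkl','rb'));w7=pickle.load(open('w7.pkl','rb'));w4=pickle.load(open('w4.pkl','rb'))
f=lambda p:np.round([(p[0]-196)*6.667,(p[1]-140)*6.667],0)
c=np.array([.51984,.1064]);a=np.radians(22.3);d=np.array([np.cos(a),np.sin(a)]);q=np.array([-d[1],d[0]])
pt=lambda x,y,z:[*(c+d*x/1e3+q*y/1e3),z]
print('centre',f(proj(w,pt(0,0,.009))),'outer L/R/back',f(proj(w,pt(0,28.5,.009))),f(proj(w,pt(0,-28.5,.009))),f(proj(w,pt(28.5,0,.009))))
for x in(-20,-26,-29.5,-34,-38):print(x,f(proj(w,pt(x,0,.009))),f(proj(w,pt(x,19,.009))),f(proj(w,pt(x,-19,.009))))
# handle tops: bottom of blue
for n,k in(('w4',w4),('w7',w7),('w8',w)):
    print(n,[(b[0],b[1]) for b in blue(k) if 150<b[1][0]<360])
# step position for assumed heights
for z in(.0135,.016,.02,.024):
    L,R=onz(w,196+300/6.667,140+405/6.667,z),onz(w,196+515/6.667,140+405/6.667,z);m=((L+R)/2)[:2]-c
    print(z,'width',1e3*np.linalg.norm(L-R),'in ring frame',1e3*m@d,1e3*m@q)
E
```

```text
[0.5  0.1  0.11] [ 1.27 -0.08  5.3 ] [ 0.13 -0.06 -0.02]
centre [404. 178.] outer L/R/back [205. 178.] [602. 179.] [404. -22.]
-20 [403. 311.] [274. 311.] [532. 311.]
-26 [403. 350.] [275. 350.] [531. 350.]
-29.5 [403. 372.] [276. 372.] [531. 372.]
-34 [403. 401.] [277. 401.] [530. 401.]
-38 [403. 426.] [277. 426.] [530. 426.]
w4 [([198, 209, 35, 78, 1338], [213.4, 247.3]), ([282, 232, 35, 54, 909], [302.6, 257.0])]
w7 [([198, 219, 39, 65, 1156], [214.7, 249.6]), ([279, 232, 37, 51, 894], [301.2, 255.5])]
w8 [([198, 220, 39, 64, 1156], [214.6, 249.8]), ([279, 232, 38, 52, 918], [301.2, 255.4])]
0.0135 width 31.6430272871211 in ring frame -33.040255537759016 -0.5965874075043175
0.016 width 31.31924109518474 in ring frame -32.116655717331824 -0.5859308058298169
0.02 width 30.801183188086544 in ring frame -30.638896004648313 -0.5688802431506633
0.024 width 30.283125280988376 in ring frame -29.16113629196479 -0.5518296804714887
```

```bash
python3 -m crank '[[[0,0,-0.3],0],[[0,0,-0.7],0],[[0,0,-1],0],[[0,0,-0.7],0],[[0,0,-0.3],0],[[-0.3,0,0],0],[[-0.6,0,0],0],[[-0.9,0,0],0]]';python3 -m crank '[[[-0.9,0,0],0],[[-0.6,0,0],0],[[-0.3,0,0],0],[[0,0,0],0],[[0.6,0,0],0],[[1.3,0,0],0],[[2.0,0,0],0],[[0,0,0],0]]'; python3 -m crank '[[[0,0,0],0],[[0,0,0],0],[[0,0,0],0]]'; python3 - <<'E'
from h import *
w8=pickle.load(open('w8.pkl','rb'));w=snap('wrist','w9')
print('tips',match(w8,w,238,193,276,216),'handles',match(w8,w,198,232,228,270),match(w8,w,285,232,315,270))
E
```

```text
time: 9.4
position: [0.4806, 0.0902, 0.1423]
eef_rot: [-0.0, 0.981, 0.194, -0.0]
force: [-0.0, 0.7, -2.8]
width: 0.0559
grip_force: 5.7
time: 10.07
position: [0.5034, 0.0992, 0.1428]
eef_rot: [0.0, 0.981, 0.194, 0.001]
force: [0.9, 0.4, -1.5]
width: 0.0564
grip_force: 5.6
time: 10.32
position: [0.5002, 0.0982, 0.1426]
eef_rot: [-0.0, 0.981, 0.193, -0.0]
force: [0.9, 0.2, -2.5]
width: 0.0559
grip_force: 5.6
tips (0.7533060908317566, 0, -8) handles (0.9745025634765625, 0, -1) (0.972202718257904, 0, -2)
```

```bash
python3 - <<'E'
from h import *
np.set_printoptions(precision=2,suppress=True)
from workcell import bot
w=pickle.load(open('w9.pkl','rb'));s=bot.sense();p=s['position'];print(p)
c=np.array([.51984,.1064]);a=np.radians(22.3);d=np.array([np.cos(a),np.sin(a)]);q=np.array([-d[1],d[0]])
for z in(.043,.047,.051):
    m=onz(w,257.1,192.75,z)[:2];print(z,'ring frame',1e3*(m-c)@d,1e3*(m-c)@q,'rel TCP',1e3*(m-p[:2])@d,1e3*(m-p[:2])@q)
q4=s['eef_rot'];print(2*np.degrees(np.arctan2(q4[2],q4[1])))
# ring segmentation in w9
g=cv2.cvtColor(w['img'],cv2.COLOR_RGB2GRAY)
f=lambda x,y:proj(w,[*(c+d*x/1e3+q*y/1e3),.009])
print([np.round(f(*t)) for t in((28.5,0),(0,28.5),(0,-28.5),(-38,15),(-38,-15))])
m=(g<95).astype(np.uint8);M=np.zeros_like(m)
poly=np.array([f(*t) for t in((33,-33),(33,33),(-26,33),(-40,22),(-40,-22),(-26,-33))]).astype(np.int32);cv2.fillPoly(M,[poly],1);m*=M
ys,xs=np.where(m);P=np.array([onz(w,x,y,.009)[:2] for x,y in zip(xs,ys)])-c;P*=1e3
r=np.linalg.norm(P,axis=1);b=P[(r>19)&(r<32)&(P@d>-15)]
from scipy.optimize import least_squares
o=least_squares(lambda x:np.linalg.norm(b-x,axis=1)-25.65,[0,0],loss='soft_l1').x;print('centre shift (ring frame)',o@d,o@q)
e=P-o
for x0 in range(18,40,3):
    X=-(e@d);Y=e@q;k=(X>=x0)&(X<x0+3)&(abs(Y)<21);l=Y[k&(Y>0)];rr=-Y[k&(Y<0)]
    if len(l) and len(rr):print(x0,len(l),len(rr),l.min(),l.max(),rr.min(),rr.max())
E
```

```text
[0.5  0.1  0.14]
0.043 ring frame -22.847219923779214 -0.14769453091913612 rel TCP -1.5759809726215808 -0.00834056332889303
0.047 ring frame -21.494642312613127 -0.1342850724697066 rel TCP -0.22340336145549294 0.005068895120535989
0.051 ring frame -20.14206470144704 -0.12087561402027695 rel TCP 1.129174249710595 0.018478353569964977
22.29100592415835
[array([257., 135.]), array([230., 162.]), array([284., 162.]), array([243., 196.]), array([270., 196.])]
centre shift (ring frame) 2.450449197959573 -0.4767191523694266
18 10 13 14.455015215471182 19.877577376004393 14.829419166451837 20.252943863421883
21 12 9 13.426534774144217 17.78580769126378 14.870164194400184 18.18110054798853
24 15 15 13.440632937147079 17.844232483663305 14.931655355365283 19.348934577966542
27 10 12 13.483135013626073 17.883421600602016 13.898263565325275 19.40113626964838
30 17 22 5.831221172059927 17.903088465402078 4.05512016563896 18.379157941156254
33 1 4 5.84094167040844 5.84094167040844 5.179200181076007 18.429284404644804
```

```bash
cat >fit.py <<'E'
from h import *
from scipy.optimize import least_squares
np.set_printoptions(precision=2,suppress=True)
c=np.array([.51984,.1064]);a=np.radians(22.3);d=np.array([np.cos(a),np.sin(a)]);q=np.array([-d[1],d[0]])
def fit(w,th=95):
    g=cv2.cvtColor(w['img'],cv2.COLOR_RGB2GRAY);yy,xx=np.mgrid[80:240,150:360]
    P=np.array([onz(w,x,y,.009)[:2] for x,y in zip(xx.ravel(),yy.ravel())])-c;P*=1e3
    k=(g[80:240,150:360].ravel()<th);U=P@d;V=P@q;r=np.hypot(U,V)
    s=k&(r<34)&(r>16)&(U>-14);o=[0,0]
    for _ in range(4):
        t=s&(abs(np.hypot(U-o[0],V-o[1])-25.65)<4.5);
        o=least_squares(lambda x:np.hypot(U[t]-x[0],V[t]-x[1])-25.65,o,loss='soft_l1').x
    X=-(U-o[0]);Y=V-o[1];out=[]
    for x0 in range(17,41,3):
        z=k&(X>=x0)&(X<x0+3)&(abs(Y)<20);l=Y[z&(Y>8)];rr=-Y[z&(Y<-8)]
        out.append((x0,len(l),len(rr),*(np.round([l.min(),l.max(),rr.min(),rr.max()],1) if len(l) and len(rr) else ())))
    return o,t.sum(),out
if __name__=='__main__':
    for n in('w7','w8','w9'):
        o,k,out=fit(pickle.load(open(n+'.pkl','rb')));print(n,o,k);print(*[' '.join(map(str,x)) for x in out],sep=' | ')
E
python3 fit.py
```

```text
w7 [ 0.05 -0.05] 594
17 17 13 14.6 19.8 15.0 19.1 | 20 13 9 13.8 18.0 14.9 18.0 | 23 11 17 13.9 18.2 13.8 19.0 | 26 17 18 14.1 19.3 13.7 18.9 | 29 18 18 13.3 18.6 13.6 18.9 | 32 17 16 12.4 17.7 11.5 17.8 | 35 13 15 11.5 16.8 11.4 17.7 | 38 2 2 8.6 9.7 12.4 13.5
w8 [-0.21 -0.11] 658
17 18 17 14.3 19.3 15.1 20.0 | 20 12 14 14.4 17.4 14.1 18.1 | 23 15 17 14.4 18.4 14.2 19.2 | 26 17 16 13.5 18.5 14.2 19.2 | 29 14 15 8.6 18.5 8.3 18.3 | 32 6 4 16.6 17.6 17.3 18.3 | 35 1 1 16.6 16.6 16.4 16.4 | 38 0 0
w9 [ 2.38 -0.58] 515
17 16 14 14.5 20.0 14.7 19.1 | 20 7 8 14.6 17.8 14.8 18.1 | 23 15 14 13.5 17.9 14.8 19.2 | 26 15 17 13.6 18.0 13.8 19.3 | 29 12 11 8.1 18.0 8.3 18.3 | 32 0 4 | 35 0 0 | 38 0 0
```

```bash
python3 -m crank '[[[-0.1,0.05,0.2],0],[[-0.2,0,0.5],0],[[-0.2,0,0.6],0],[[0,0,0.5],0],[[0,0,0.4],0],[[0,0,0.2],0],[[0,0,0],0],[[0,0,0],0]]';  python3 - <<'E'
from fit import *
from workcell import bot
w8=pickle.load(open('w8.pkl','rb'));w=snap('wrist','w10');s=bot.sense()
o,k,out=fit(w);print(o,k,out)
m=match(w8,w,238,193,276,216);print('tips',m,match(w8,w,238,195,250,210),match(w8,w,265,195,280,210))
for z in(.021,.024):
    t=onz(w,257.1+m[1],200.75+m[2],z)[:2]-c;t*=1e3;print(z,'tips rel ring',t@d-o[0],t@q-o[1])
print(s['position'],s['force'])
E
```

```text
time: 11.03
position: [0.4962, 0.0959, 0.1187]
eef_rot: [-0.0, 0.981, 0.193, -0.0]
force: [-0.3, -0.0, -2.5]
width: 0.0559
grip_force: 5.6
[ 2.3  -0.55] 624 [(17, 17, 15, np.float64(14.7), np.float64(19.7), np.float64(15.0), np.float64(20.0)), (20, 14, 13, np.float64(13.8), np.float64(17.8), np.float64(14.1), np.float64(18.1)), (23, 16, 18, np.float64(13.8), np.float64(18.9), np.float64(14.1), np.float64(19.2)), (26, 11, 14, np.float64(8.9), np.float64(17.9), np.float64(8.2), np.float64(19.2)), (29, 6, 8, np.float64(16.9), np.float64(18.0), np.float64(16.3), np.float64(19.3)), (32, 5, 6, np.float64(17.0), np.float64(18.0), np.float64(17.3), np.float64(18.4)), (35, 5, 6, np.float64(12.0), np.float64(17.1), np.float64(13.4), np.float64(18.4)), (38, 0, 0)]
tips (0.7863385677337646, 0, -6) (0.9206331372261047, 0, -9) (0.833769679069519, 1, -3)
0.021 tips rel ring -31.018327210271632 -0.22696831921270844
0.024 tips rel ring -29.980492839369237 -0.21624925404258188
[0.5  0.1  0.12] [-1.11 -0.82 -2.99]
```

```bash
python3 - <<'E'
from fit import *
for n in('w8','w10'):
    w=pickle.load(open(n+'.pkl','rb'));g=cv2.cvtColor(w['img'],cv2.COLOR_RGB2GRAY)
    print(n,'Lcol v185-209',g[185:209,242:245].mean(1).astype(int),'R',g[185:209,269:272].mean(1).astype(int))
    r=slice(190,194) if n=='w10' else slice(198,203);print('row',g[r,234:282].mean(0).astype(int))
E
```

```text
w8 Lcol v185-209 [113 111 105 104 103 104 100  99  98  99  99  94 110 153 165 162 167 164
 162 156 131 128 128 126] R [117 118 109 107 109 109 104 104 102 103 105 102 112 154 168 167 169 165
 164 161 184 221 223 223]
row [124 126 125 126 109  84  88 159 161 163 162 138 105 105 105 106 106 101
  92 125 127 128 127 127 153 154 153 107  99 105 105 106 106 107 146 164
 164 165 163  95  93 123 135 136 136 127 127 133]
w10 Lcol v185-209 [ 87  89  87 101 151 165 164 166 163 159 148 114  89 108 125 126 125 124
 125 118 115 113 111 110] R [106 108 104 108 148 168 164 167 163 162 154 121  92 114 166 227 224 214
 204 201 181 161 146 128]
row [125 123 124 124 125  80  91 162 163 166 166 135 100 100 100 101 102 100
  86 124 124 124 126 127 125 125 126  85  93 100  98 100 100  98 136 165
 166 165 168  95  82  79 107 123 125 126 125 126]
```

```bash
python3 -m crank '[[[0,0,0.2],0],[[0,0,0.3],0],[[0,0,0.2],0],[[0,0,0.1],0],[[0,0,0],0]]'; python3 -m crank '[[[0,0,0.1],0],[[0,0,0],0]]';python3 -m crank '[[[0,0,0.1],0],[[0,0,0],0]]'
```

```text
time: 11.5
position: [0.4978, 0.0959, 0.1125]
eef_rot: [0.001, 0.981, 0.193, 0.003]
force: [-0.3, 1.4, 11.0]
width: 0.056
grip_force: 7.4
time: 11.67
position: [0.4981, 0.0959, 0.1119]
eef_rot: [0.001, 0.981, 0.193, 0.003]
force: [1.4, 0.5, 13.4]
width: 0.0561
grip_force: 8.3
time: 11.83
position: [0.4985, 0.0959, 0.1113]
eef_rot: [0.001, 0.981, 0.193, 0.004]
force: [0.2, 0.6, 16.3]
width: 0.0563
grip_force: 9.5
```

```bash
python3 -m crank '[[[0,0,-0.4],0],[[0,0,-0.6],0],[[0,0,-0.5],0],[[-0.5,0,0],0],[[-0.7,0,0],0],[[-0.6,0,0],0],[[-0.4,0,0],0],[[0,0,0],0]]'; python3 - <<'E'
from fit import *
w=snap('wrist','w11');o,k,out=fit(w);print(o,k);g=cv2.cvtColor(w['img'],cv2.COLOR_RGB2GRAY)
print(*[(x[0],x[3:]) for x in out])
print('Lcol v185-209',g[185:209,242:245].mean(1).astype(int),g[185:209,269:272].mean(1).astype(int))
E
python3 -m crank '[[[0,0,0.4],0],[[0,0,0.4],0],[[0,0,0.3],0],[[0,0,0],0]]'; python3 -m crank '[[[0,0,0.2],0],[[0,0,0],0]]'; python3 -m crank '[[[0,0,0.2],0],[[0,0,0],0]]'; python3 -m crank '[[[0,0,0.2],0],[[0,0,0],0]]'
```

```text
time: 12.5
position: [0.4748, 0.0873, 0.1235]
eef_rot: [-0.0, 0.981, 0.193, -0.001]
force: [-0.7, -0.0, -2.2]
width: 0.0562
grip_force: 4.5
[ 3.35 -0.62] 374
(17, (np.float64(14.8), np.float64(19.8), np.float64(14.6), np.float64(19.6))) (20, (np.float64(14.9), np.float64(18.8), np.float64(14.7), np.float64(18.6))) (23, (np.float64(14.0), np.float64(18.9), np.float64(13.7), np.float64(18.7))) (26, (np.float64(14.0), np.float64(19.0), np.float64(13.8), np.float64(18.8))) (29, (np.float64(14.0), np.float64(19.1), np.float64(13.8), np.float64(18.8))) (32, (np.float64(13.1), np.float64(18.1), np.float64(12.9), np.float64(17.9))) (35, (np.float64(11.1), np.float64(18.2), np.float64(10.9), np.float64(18.0))) (38, (np.float64(12.2), np.float64(16.2), np.float64(12.0), np.float64(15.0)))
Lcol v185-209 [127 129 135 156 148 150 148 146 144 134 103 115 116 117 131 130 129 128
 122 119 112 108 109 110] [121 120 139 164 162 169 165 161 158 145 127 124 108  88 105 145 195 206
 220 208 187 165 145 115]
time: 12.88
position: [0.4759, 0.0876, 0.1123]
eef_rot: [-0.0, 0.981, 0.193, -0.0]
force: [-0.4, 0.4, -1.4]
width: 0.056
grip_force: 4.6
time: 13.05
position: [0.4768, 0.0876, 0.1116]
eef_rot: [0.0, 0.981, 0.193, 0.001]
force: [0.1, 1.0, 4.7]
width: 0.0564
grip_force: 6.1
time: 13.22
position: [0.4776, 0.0876, 0.1104]
eef_rot: [0.001, 0.981, 0.193, 0.003]
force: [-0.0, 0.7, 13.0]
width: 0.0563
grip_force: 8.2
time: 13.38
position: [0.4782, 0.0876, 0.1092]
eef_rot: [0.001, 0.981, 0.193, 0.003]
force: [-0.2, 0.8, 16.5]
width: 0.0563
grip_force: 10.3
```

```bash
python3 -m crank '[[[-0.1,0,0.1],0],[[-0.1,0,0.1],0],[[0,0,0.1],0],[[0,0,0],0]]' 5.75; python3 -m crank '[[[0,0,0.1],0],[[0,0,0.1],0],[[0,0,0],0]]'
```

```text
time: 13.72
position: [0.4752, 0.0868, 0.105]
eef_rot: [0.0, 0.981, 0.193, 0.002]
force: [-0.1, 0.8, 8.2]
width: 0.0576
grip_force: 6.2
time: 13.97
position: [0.4749, 0.0869, 0.1027]
eef_rot: [0.0, 0.981, 0.193, 0.001]
force: [0.0, 0.8, 7.4]
width: 0.0575
grip_force: 5.1
```

```bash
python3 -m crank '[[[0,0,0],0],[[0,0,0],0],[[0,0,-0.1],0],[[0,0,-0.3],0],[[0,0,-0.5],0],[[0,0,-0.3],0],[[0,0,0],0]]' 5.55; python3 - <<'E'
from fit import *
from workcell import bot
w=snap('wrist','w12');s=bot.sense();print(s['position'],s['force'],s['width'])
o,k,out=fit(w);print(o,k);g=cv2.cvtColor(w['img'],cv2.COLOR_RGB2GRAY)
print(*[(x[0],[float(t) for t in x[3:]]) for x in out])
for cs in((238,241),(242,245),(268,271),(271,274)):print(cs,g[180:225,cs[0]:cs[1]].mean(1).astype(int))
for r in(192,198,204,210):print(r,g[r:r+3,230:286].mean(0).astype(int))
cv2.imwrite('pics/h.png',cv2.resize(bgr(w)[135:240,186:326],(800,600),interpolation=cv2.INTER_CUBIC))
E
```

```text
time: 14.55
position: [0.4742, 0.0868, 0.1143]
eef_rot: [0.0, 0.981, 0.193, 0.0]
force: [-0.4, -0.7, -3.8]
width: 0.0555
grip_force: 5.1
[0.47 0.09 0.11] [-1.53  0.71 -3.04] 0.05565385935586632
[ 3.46 -0.61] 379
(17, [15.0, 19.8, 14.4, 19.2]) (20, [15.0, 18.8, 14.5, 19.2]) (23, [14.1, 18.0, 13.6, 18.4]) (26, [14.2, 19.0, 13.6, 18.5]) (29, [14.2, 19.1, 13.7, 18.5]) (32, [13.3, 18.2, 13.7, 18.6]) (35, [11.4, 18.2, 10.9, 17.7]) (38, [11.4, 16.3, 10.9, 16.8])
(238, 241) [123 127 127 126 125 126 127 127 121 117 147 164 163 168 164 163 158 142
 107 123 126 147 147 146 145 146 146 146 147 146 145 140 125 112 106 105
 106 103 104 107 112 118 115 114 118]
(242, 245) [126 127 127 126 127 127 127 128 119 108 127 130 118 121 119 117 118 115
 109 110 109 115 114 115 114 112 115 109 107 106 109 110 108 108 108 108
 109 115 121 123 123 121 123 120 122]
(268, 271) [125 125 126 125 126 125 127 126 125 118 140 163 158 164 161 159 155 144
 120 119  92  99 117 117 142 182 189 168 155 138 128 116 116 116 117 117
 119 122 128 132 130 130 128 126 128]
(271, 274) [126 125 127 124 125 125 126 125 120 120 139
[... 371 characters left out ...]
]
198 [135 131 130 130 130 118 124 121 120 115 121 115 119 103 106 105 106 106
 108 108 106  98 102 102 100  97  96  98  99  98 101 107 106 108 108 108
 106 106 111 112 109 111 121 122 120 125 125 124 125 126 129 128 128 128
 129 127]
204 [147 145 143 146 147 146 143 143 145 146 147 147 126 107 108 108 114 103
 107 108 102  92  83  93 100  98 102 111  85  89  93 104 108 109 112 111
 110 112 112 199 201 190 180 182 194 158 169 155 192 162 162 161 186 190
 186 166]
210 [145 145 144 147 144 147 147 146 144 140 126 106 106 106 115 124 128 127
 126 126 122 123 123 117 120 118 118 120 122 127 125 130 127 133 136 133
 132 130 116 116 129 194 224 228 229 231 230 230 230 230 232 232 233 233
 233 232]
```

View pics/h.png

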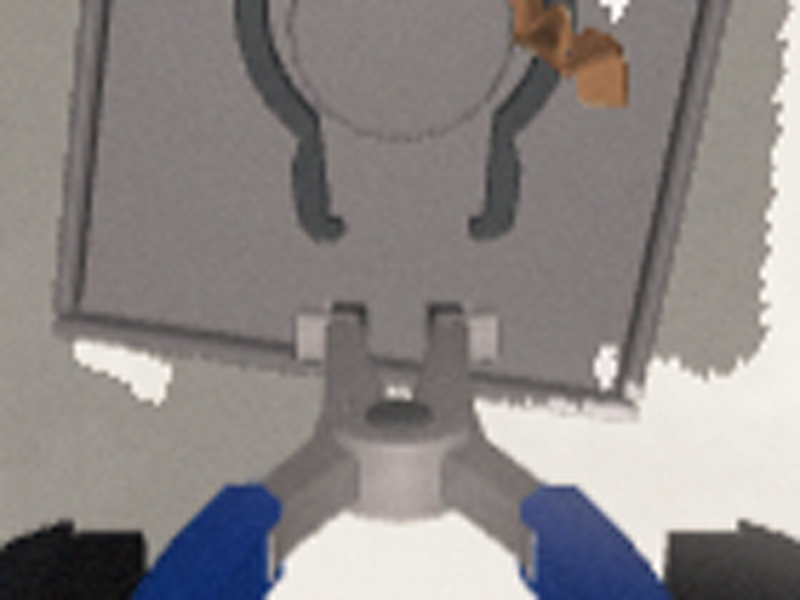

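Crop h shows the whole ring again, with hooks at (330,230) and (485,228). The tips' steps run from x 296 to 497 at y≈333, so the tips are clear of the ring and slightly left of its midline.

```bash
python3 - <<'E'
from fit import *
w=pickle.load(open('w12.pkl','rb'));o,k,out=fit(w);p=np.array([.4742,.0868])
g=cv2.cvtColor(w['img'],cv2.COLOR_RGB2GRAY)
for z in(.023,.025):
    t=1e3*(onz(w,255.25,193.8,z)[:2]-c);r=1e3*(p-c);print(z,'tips rel ring d,q',t@d-o[0],t@q-o[1],'lean rel TCP',(t-r)@d,(t-r)@q)
B=lambda u,v:1e3*(onz(w,186+u/5.714,135+v/5.714,.009)[:2]-c)
for n,pp in dict(hookL=(345,230),hookR=(469,228),outL=(293,180),outR=(520,180),inL=(326,170),inR=(489,170),endL=(325,242),endR=(487,242),cenL=(238,15),).items():
    t=B(*pp);print(n,round(t@d-o[0],1),round(t@q-o[1],1))
E
```

```text
0.023 tips rel ring d,q -52.794149083565166 1.4270266525448299 lean rel TCP 0.3304083059661346 1.6342132883285976
0.025 tips rel ring d,q -52.11220738439524 1.4203953783926673 lean rel TCP 1.0123500051360637 1.6275820141764328
hookL -38.5 10.1
hookR -38.2 -11.0
outL -29.8 18.8
outR -29.8 -19.5
inL -28.1 13.2
inR -28.1 -14.2
endL -40.6 13.5
endR -40.6 -14.1
cenL -2.4 27.1
```

```bash
python3 -m crank '[[[0.2,0.08,0],0],[[0.5,0.1,0],0],[[0.6,0,0],0],[[0.5,0,0],0],[[0.3,0,0],0],[[0.1,0,0],0],[[0,0,0],0],[[0,0,0],0]]'; cat >tip.py <<'E'
import sys
from fit import *
from workcell import bot
w=snap('wrist',sys.argv[1]);s=bot.sense();p=s['position'];print(p,s['force'],s['width'],s['grip_force'],s['time'])
z=p[2]-.0893;hsv=cv2.cvtColor(w['img'],cv2.COLOR_RGB2HSV);g=cv2.cvtColor(w['img'],cv2.COLOR_RGB2GRAY)
m=((g>140)&(g<185)&(hsv[...,1]<40)).astype(np.uint8);m[:180]=0;m[210:]=0;m[:,:225]=0;m[:,290:]=0
n,l,st,ce=cv2.connectedComponentsWithStats(m);k=sorted([(st[i].tolist(),ce[i].round(1).tolist()) for i in range(1,n) if st[i][4]>10],key=lambda x:-x[0][4])[:4];print(k)
for r in(188,190,192,194,196):print(r,g[r,232:284])
for r in((240,242),(270,272)):print(r,g[180:212,r[0]:r[1]].mean(1).astype(int))
o,kk,out=fit(w);print('ring',o,kk)
np.save('o.npy',o)
E
python3 tip.py w13
```

```text
time: 15.27
position: [0.4949, 0.0936, 0.1136]
eef_rot: [-0.0, 0.981, 0.193, -0.0]
force: [-0.2, 0.3, -2.4]
width: 0.0557
grip_force: 5.1
[0.49 0.09 0.11] [ 0.86 -0.04 -2.78] 0.05599967904530783 5.052760482803933 15.3167
[([238, 190, 5, 8, 38], [240.0, 193.3]), ([268, 190, 5, 8, 37], [270.1, 193.2]), ([273, 200, 15, 3, 15], [280.0, 201.4])]
188 [127 129 123 123  83  79  79  84  81  68 151 179  86  75  67  66  65  61
 119 128 127 127 128 125 127 126 126 129 106  80  69  65  66  57  69 147
 137  81  82  82  79  76  74 122 127 127 125 126 125 128 124 129]
190 [127 126 127 122  94  91 156 157 152 156 150 135 126 122 123 128 104  63
 104 131 127 125 127 128 127 126 128 126 105  68  96 122 126 120 121 133
 152 153 157 153 156  92  84 124 124 126 125 128 126 127 123 123]
192 [124 125 126 124 115  92 162 164 165 167 150 101 104 103 105 104 104  90
 106 126 124 125 125 127 127 126 126 127 103  85  99 104 104 100 102 102
 147 164 168 166 167  99 101 124 125 124 129 127 123 127 126 126]
194 [126 127 126 124 124  96 161 165 168 167 150 104 101 106 105 106 109 104
 117 126 127 123 127 125 126 127 126 129 117  93 105 102 104 101 102 100
 148 169 164 165 164  97 114 126 127 129 127 125 130 126 127 128]
196 [124 125 129 128 121 115 153 158 163 164 143 102 106 104 105 106 104 103
 109 126 125 127 126 127 126 128 128 129 107  99 105 106 106 105 104 104
 139 158 163 163 157 120 127 128 126 127 126 127 125 128 127 127]
(240, 242) [ 92  82  81  81  83  81  74  75  74 108 154 167 166 167 167 162 163 154
 123 126 125 127 125 127 127 126 127 126 122 117 114 114]
(270, 272) [ 69  72  75  76  77  74  77  78  82 111 155 168 167 166 164 163 163 160
 127 129 130 150 198 226 226 225 224 224 216 193 187 158]
ring [ 2.34 -0.42] 650
```

```bash
python3 - <<'E'
from fit import *
w=pickle.load(open('w13.pkl','rb'));g=cv2.cvtColor(w['img'],cv2.COLOR_RGB2GRAY)
for z in(.0225,.0243):print('tip',1e3*(onz(w,255.2,193.6,z)[:2]-c)@d)
for u in(235,236,237,273,274,275):print(u,g[176:204,u])
for v in(186,190,195,196,197):print(v,1e3*(onz(w,255.2,v,.009)[:2]-c)@d)
E
```

```text
tip -27.502562117304954
tip -26.887947884727833
235 [ 78  74  76  97 124 126 122 126 124 113 127 125 123 126 122 124 124 125
 124 124 128 127 127 127 124 124 128 126]
236 [ 77  70  71  82 104 126 123 105  81  73  72  76  83  88  94  96 115 124
 124 126 121 125 128 127 126 126 129 128]
237 [ 76  74  78  75  76  80  82  76  75  79  77  75  79  85  91  95  92  90
  96 118 115 128 129 127 126 125 125 128]
273 [ 74  75  76  76  72  80  72  76  77  76  81  82  76  86  92 100  99  92
  97 115 120 110 129 129 170 227 226 226]
274 [ 67  78  76  82  99 123 113  86  70  75  77  73  74  83  84  90 101 112
 114 127 127 125 131 130 128 170 227 227]
275 [ 77  77  86 106 127 126 126 125 118 108 108 123 122 124 124 127 124 126
 126 128 128 127 129 128 128 167 227 227]
186 -24.224533013025372
190 -28.357483802364783
195 -33.5813864709298
196 -34.633957866894434
197 -35.68914883793267
```

```bash
python3 -m crank '[[[0,0,0.2],0],[[0,0,0.3],0],[[0,0,0.3],0],[[0,0,0.15],0],[[0,0,0],0],[[0,0,0],0]]'; python3 -m crank '[[[0,0,0.1],0],[[0,0,0],0]]'
```

```text
time: 15.82
position: [0.4949, 0.0935, 0.1041]
eef_rot: [-0.0, 0.981, 0.193, -0.0]
force: [0.7, -0.4, -2.8]
width: 0.0558
grip_force: 5.1
time: 15.98
position: [0.4951, 0.0935, 0.1033]
eef_rot: [0.0, 0.981, 0.193, 0.0]
force: [0.1, 0.7, -1.2]
width: 0.0558
grip_force: 5.2
```

```bash
python3 tip.py w14 | head -3; python3 -c "
from h import *
w=pickle.load(open('w14.pkl','rb'));g=cv2.cvtColor(w['img'],cv2.COLOR_RGB2GRAY)
for r in(184,187,190,193,196):print(r,g[r,232:284])
for u in(235,236,237,273,274,275):print(u,g[176:204,u])"
```

```text
[0.5  0.09 0.1 ] [ 0.02  0.16 -0.47] 0.055576686328492525 5.145737872289828 16.0333
[([238, 190, 6, 8, 37], [240.1, 193.0]), ([268, 190, 5, 8, 37], [270.1, 193.2]), ([271, 205, 15, 3, 15], [278.0, 206.2])]
188 [129 128 123  64  76  80  80  86  75 121 156 159  64  64  59  70  68  63
184 [129 125 127 126  79  73  77  68  83 122 125 127 126 128 125 125 124 123
 112 113 118 120 119 112 121 120 122 126 124 123 128 125 124 127 127 125
 126 126  75  78  78  79 100 126 131 126 130 126 129 124 128 127]
187 [127 127 129  72  78  78  79  81  74 125 144 144 115 110 108 112 113 113
 128 127 129 128 127 129 128 128 128 129 123 110 113 115 115 115 118 148
 133 118  72  80  77  81  73  90 126 125 127 127 124 127 125 125]
190 [127 129 125  73  79  90 159 159 161 155 158 142 129 124 124 122 105  69
 106 127 128 128 126 127 126 125 123 127 107  66  99 120 123 124 126 128
 151 156 153 158 161  95  82  83 127 126 127 127 128 128 125 127]
193 [126 126 125  93  79  94 162 167 169 168 152 103 102 103 101 101 107  99
 110 124 123 125 126 126 124 126 127 123 111  97 104 102 103 100 103 104
 152 169 170 170 17
[... 276 characters left out ...]
 72  75  76  78  82  98 126 123  98  72  64  75  73  78  89  93
 100 110 116 128 127 125 125 126 127 127]
236 [ 73  56  67  74  73  76  76  79  79  75  74  78  76  78  79  79  78  79
  83  79  81  86 100 106 127 124 126 126]
237 [116  74  45  58  73  77  80  77  73  78  75  78  80  79  90  94  92  94
  91  92  92  84  81  88 102 126 128 125]
273 [ 90  47  60  75  78  78  77  77  79  78  80  81  78  85  95  96 101  94
  98  94  93  80  90  89 107 128 131 128]
274 [ 43  61  74  74  78  76  75  82 100  82  66  73  78  79  82  81  80  79
  81  76  82  96 112 115 129 129 128 129]
275 [ 65  72  77  72  77  77  78 102 126 126 114  90  91  84  83 101 110 111
 114 127 126 126 127 125 127 129 130 127]
```

```bash
python3 -m crank '[[[0,0,0.03],0],[[0,0,0],0],[[0,0,0],0]]' 4.8; python3 -m crank '[[[0,0,0],0],[[0,0,0],0],[[0,0,0],0],[[0,0,0],0]]' 4.0; python3 tip.py w15 | head -2
```

```text
time: 16.28
position: [0.4952, 0.0942, 0.1037]
eef_rot: [-0.001, 0.981, 0.193, 0.001]
force: [-2.6, 3.4, 6.3]
width: 0.0478
grip_force: 11.1
time: 16.62
position: [0.4955, 0.0943, 0.1042]
eef_rot: [-0.0, 0.981, 0.193, 0.001]
force: [-1.5, 3.9, 9.1]
width: 0.0404
grip_force: 16.0
[0.5  0.09 0.1 ] [-0.5   4.65  9.52] 0.040425902538227594 15.992249822793383 16.6667
[([227, 191, 6, 7, 39], [229.7, 193.8]), ([271, 191, 5, 7, 35], [273.0, 194.0]), ([268, 205, 17, 5, 19], [275.2, 206.4])]
```

```bash
python3 -m crank '[[[0,0,-0.1],0],[[0,0,0],0]]'; python3 tip.py w16; python3 -c "
from fit import *
for n in('w14','w15','w16'):
    w=pickle.load(open(n+'.pkl','rb'));o,k,out=fit(w);print(n,o,*[(x[0],[float(t) for t in x[3:]]) for x in out])
    print(blue(w)[0][:2],[b[0] for b in blue(w)])"
```

```text
time: 16.83
position: [0.4951, 0.0936, 0.1042]
eef_rot: [0.0, 0.981, 0.193, 0.0]
force: [0.6, 1.6, 3.7]
width: 0.04
grip_force: 14.0
[0.5  0.09 0.1 ] [0.35 1.35 2.43] 0.04021338869325418 14.006445680279285 16.8833
[([228, 190, 7, 8, 46], [230.7, 193.4]), ([272, 190, 5, 7, 35], [274.0, 193.0]), ([271, 205, 13, 3, 13], [277.0, 205.6])]
188 [ 86  75  62  63  64  62  61  63 126 127 129 129 132 130 131 131 130 129
 132 130 131 133 130 129 132 131 131 132 130 127 129 131 128 124  61  60
  60  61  62  64  82  85  90  86  84  97 128 130 128 127 130 134]
190 [159 157 142 130 135 130 125 104 125 129 130 130 132 127 132 131 131 132
 132 128 133 131 131 131 131 130 132 130 130 131 128 131 129 100 104 121
 126 123 125 136 166 170 167 165 171 136 133 131 128 130 129 131]
192 [178 145 110 111 106 108 104 108 108 122 130 131 130 133 129 132 129 128
 130 133 131 127 133 130 129 130 129 129 130 130 128 134 122 100 103 106
 106 106 105 104 157 177 179 175 180 131 134 131 130 130 130 133]
194 [173 158 110 112 107 105 108 108 109 110 107 131 132 130 130 134 129 131
 131 131 131 132 133 127 128 132 134 13
[... 842 characters left out ...]
6, 17.4]) (38, [])
([195, 220, 40, 67, 1342], [213.2, 254.3]) [[195, 220, 40, 67, 1342], [279, 231, 40, 56, 1143]]
w15 [1.74 3.24] (17, [18.3, 19.3, 18.3, 19.3]) (20, [18.4, 19.4, 17.4, 19.4]) (23, [12.8, 19.5, 11.8, 19.4]) (26, []) (29, []) (32, [17.8, 19.8, 17.7, 19.6]) (35, [17.9, 19.8, 18.7, 19.6]) (38, [])
([219, 220, 20, 67, 1020], [228.0, 254.0]) [[219, 220, 20, 67, 1020], [273, 230, 27, 57, 981]]
w16 [1.7  1.79] (17, [18.3, 19.3, 18.4, 19.3]) (20, [18.4, 19.4, 18.4, 19.4]) (23, [12.8, 19.4, 11.9, 19.4]) (26, []) (29, []) (32, [18.7, 19.7, 19.6, 19.6]) (35, [17.8, 19.7, 17.7, 19.7]) (38, [])
([219, 220, 20, 67, 1021], [228.0, 253.8]) [[219, 220, 20, 67, 1021], [273, 230, 26, 57, 973]]
```

```bash
python3 -m crank '[[[0,0,-0.05],0],[[0,0,0],0],[[0,0,0],0]]' 3.3; python3 -m crank '[[[0,0,-0.05],0],[[0,0,0],0],[[0,0,0],0]]' 2.7; python3 -m crank '[[[0,0,0],0],[[0,0,0],0]]'; python3 tip.py w17 | sed -n '1,2p;$p'
```

```text
time: 17.13
position: [0.4949, 0.0937, 0.1046]
eef_rot: [-0.0, 0.981, 0.193, 0.0]
force: [-1.9, 2.5, 3.3]
width: 0.0332
grip_force: 19.2
time: 17.38
position: [0.4948, 0.0933, 0.1046]
eef_rot: [0.0, 0.981, 0.193, -0.0]
force: [-0.1, 1.1, -1.5]
width: 0.0274
grip_force: 20.6
time: 17.55
position: [0.4949, 0.0934, 0.1047]
eef_rot: [0.0, 0.981, 0.193, -0.0]
force: [0.4, 0.8, -3.4]
width: 0.0271
grip_force: 20.4
[0.49 0.09 0.1 ] [-0.3  -0.82 -1.83] 0.027187959348769202 20.344076262044837 17.6
[([278, 190, 6, 8, 39], [280.1, 193.5])]
ring [0.19 3.31] 556
```

```bash
python3 -m crank '[[[0,0,0],0],[[0,0,0],0],[[0,0,0],0],[[0,0,0],0]]' 2.32; python3 -m crank '[[[0,0,-0.1],0],[[0,0,-0.3],0],[[0,0,-0.5],0],[[0,0,-0.5],0],[[0,0,-0.4],0],[[0,0,-0.2],0],[[0,0,0],0],[[0,0,0],0]]'; python3 - <<'E'
from fit import *
w=snap('wrist','w18');sd=snap('side','s18');g=cv2.cvtColor(w['img'],cv2.COLOR_RGB2GRAY)
m=(g<95).astype(np.uint8);M=m[95:205,200:310];print(blue(w)[0][0],[b[0] for b in blue(w)])
for r in range(0,110,4):print(95+r,''.join('#' if x else '.' for x in M[r]))
E
```

```text
time: 17.93
position: [0.495, 0.0935, 0.1049]
eef_rot: [0.0, 0.981, 0.193, -0.0]
force: [-0.1, -0.8, -2.5]
width: 0.0237
grip_force: 22.6
time: 18.6
position: [0.495, 0.0935, 0.125]
eef_rot: [0.0, 0.981, 0.193, 0.0]
force: [0.2, -0.7, -3.4]
width: 0.0232
grip_force: 22.0
[235, 219, 43, 68, 1859] [[235, 219, 43, 68, 1859]]
95 ..............................................................................................................
99 ..............................................................................................................
103 ..............................................................................................................
107 ...........#..................................................................................................
111 ..........##..................................................................................................
115 ..........#...................................................................................................
119 .........##.........................................................................
[... 1741 characters left out ...]
..........
183 ...#.................####.....................................................#...................#...........
187 ...#..............######......................................................###................#............
191 ..#..............#..............................................................................#.............
195 ..#..............#.............................................................................#..............
199 ..................#######.....................................................###.............................
203 .#...............................................##########...................................................
```

```bash
python3 - <<'E'
from fit import *
w=pickle.load(open('w18.pkl','rb'));g=cv2.cvtColor(w['img'],cv2.COLOR_RGB2GRAY)
for r in range(178,206,2):print(r,g[r,208:240],'|',g[r,270:298])
E
```

```text
178 [130 132 126 132 131 131 132 131 129 132  84  81  79  81  83  57  76 130
 130 130 129 131 129 130 131 130 129 132 132 134 132 130] | [133 129 132 129 132 128 131 121  76  56 133 223 243 244 212 129 129 127
 128 127 128 129 127 128 127 131 129 128]
180 [128 130 130 128 130 129 130 131 129 131 130  82  77  81  82  83  74 113
 132 128 130 132 133 131 130 133 131 131 129 130 129 130] | [129 130 132 129 130 128 130  89  59  76 232 221 232 215 127 132 129 128
 127 130 130 128 130 130 130 128 128 127]
182 [130 128 132 127 129 128 129 130 129 132 129 128 100  83  84  86  65 128
 130 132 131 130 128 131 132 129 132 128 129 132 129 128] | [133 128 130 127 134 129 130 128  68 178 226 210 158 132 126 129 129 130
 131 129 129 127 130 131 129 128 128 111]
184 [130 130 131 128 131 129 128 128 127 131 128 121  87  81  86  85  79 128
 130 133 132 129 133 129 130 129 131 130 133 133 129 129] | [128 128 132 129 131 131 130 129  89 180 178 183 113 120 128 130 130 129
 128 130 127 126 131 129 132 131 129  79]
186 [128 130 129 131 131 130 130 130 131 129  87  80  86  84  83  80 112 130
 131 131 130 13
[... 1727 characters left out ...]
7  85  87  88 102 130
 126 125 119 124 120 116 118 119 107 111 105 110 109 108] | [114 113 117 119 119 118 135 216 120  95  91  93 137 119 187 233 235 234
 234 234 234 234 234 219  93 153 206 220]
202 [131 202 204 202 222 223 205 133 130 128 132 131 132 117 117 130 128 130
 133 132 127 122 121 121 120 120 118 115 111 112 106 110] | [119 118 118 123 127 178 230 232 232 215 192 192 231 232 231 232 233 233
 234 233 234 234 221 124 105 184 229 199]
204 [127 126 127 126 219 222 134 128 127 129 129 126 129 130 129 128 132 129
 130 128 131 127 126 122 117 117 114 117 121 116 111 108] | [119 118 119 129 213 229 231 231 231 231 231 232 232 232 233 233 232 232
 233 232 233 233 143  99 150 200 222 198]
```

```bash
python3 - <<'E'
from h import *
np.set_printoptions(precision=4,suppress=True)
for n,(cx,cy) in dict(w3=(243,111),w4=(363,196),w1=(68,115)).items():
    w=pickle.load(open(n+'.pkl','rb'));g=cv2.cvtColor(w['img'],cv2.COLOR_RGB2GRAY)
    x0,y0=max(cx-65,0),max(cy-65,0);s=cv2.resize(g[y0:cy+65,x0:cx+65],None,fx=4,fy=4,interpolation=cv2.INTER_CUBIC)
    E=cv2.Canny(s,40,100);cs,_=cv2.findContours(E,cv2.RETR_LIST,cv2.CHAIN_APPROX_NONE)
    for k in cs:
        if len(k)<150:continue
        e=cv2.fitEllipse(k);(a,b)=e[1]
        if b/a<1.25 and 60<b<480:
            q=k[:,0].astype(float)-e[0];print(n,'c',round(x0+e[0][0]/4,1),round(y0+e[0][1]/4,1),'ax',round(a/4,1),round(b/4,1),len(k))
E
```

```text
w3 c 241.6 113.8 ax 67.7 69.9 559
w3 c 244.2 109.1 ax 55.3 62.5 348
w3 c 233.9 110.4 ax 52.8 64.1 424
w3 c 241.8 112.5 ax 67.9 71.6 666
w3 c 241.1 112.3 ax 74.2 76.5 859
w4 c 368.9 214.2 ax 43.8 53.4 300
w4 c 304.0 220.6 ax 41.0 49.5 230
w4 c 377.4 208.2 ax 34.2 42.4 286
w4 c 374.8 205.2 ax 55.4 64.4 1298
w4 c 374.9 205.0 ax 59.5 70.0 1160
w4 c 357.6 187.9 ax 76.1 84.9 376
w1 c 101.9 130.1 ax 21.3 22.0 263
w1 c 111.9 128.3 ax 28.0 28.0 284
w1 c 76.4 113.7 ax 60.3 74.0 631
w1 c 76.3 113.6 ax 65.1 80.6 816
```

```bash
python3 -m crank '[[[0,0,-0.6],0],[[0,0,-1.4],0],[[0,0,-2],0],[[0,0,-2],0],[[0,0,-2],0],[[0,0,-1.6],0],[[0,0,-1],0],[[0,0,-0.4],0]]'; python3 -m crank '[[[-0.6,0.4,0],0],[[-1.5,1,0],0],[[-2.6,2,0],0],[[-3,2.2,0],0],[[-3,2.2,0],0],[[-3,2.2,0],0],[[-2.4,1.8,0],0],[[-1.4,1,0],0]]';python3 -m crank '[[[-0.6,0.4,0],0],[[0,0,0],0],[[0,0,0],0]]'; python3 - <<'E'
from h import *
np.set_printoptions(precision=4,suppress=True)
w=snap('wrist','w20');g=cv2.cvtColor(w['img'],cv2.COLOR_RGB2GRAY)
print(proj(w,[.457,-.065,.0915]))
hs=cv2.cvtColor(w['img'],cv2.COLOR_RGB2HSV);print(w['extrinsics'][:3,3])
for r in range(40,215,5):print(r,' '.join('%3d'%v for v in g[r,170:345:5]))
E
```

```text
time: 19.37
position: [0.4953, 0.0935, 0.2364]
eef_rot: [0.0, 0.981, 0.193, 0.001]
force: [0.6, -0.4, -4.2]
width: 0.0236
grip_force: 22.0
time: 20.03
position: [0.3794, -0.0932, 0.2339]
eef_rot: [-0.0, 0.981, 0.192, -0.001]
force: [0.3, 0.4, -3.1]
width: 0.0236
grip_force: 22.0
time: 20.28
position: [0.3776, -0.0969, 0.2345]
eef_rot: [-0.0, 0.981, 0.193, -0.0]
force: [0.1, 0.8, -3.1]
width: 0.0233
grip_force: 22.0
(np.float64(257.7219033061624), np.float64(98.59901874267554))
[ 0.4522 -0.0656  0.3788]
40 220 221 220 104 239 238 239 239 237 239 240 240 239 242 239 242 240 240 240 241 241 239 238 237 237 237 236 237 236 237 238 239 238  83 125
45 221 222 221 141 238 237 238 240 240 241 239 239 238 239 240 240 239 239 241 239 241 239 238 237 238 239 238 237 236 238 237 238 239 241  69
50 172 208 222 139 239 239 238 239 241 240 239 239 238 241 241 238 240 240 241 241 239 240 240 238 238 236 237 238 237 237 238 237 240 239 237
55 240 169 103  90 239 240 241 242 243 240 240 239 239 238 238 239 241 240 242 240 241 242 239 238 238 238 237 237 238 239 238 237 238 238 238
60 238 240 240 239 2
[... 3735 characters left out ...]
  82  83  82 224 236 237 117 114 237 239 240 239 238 239 239 239 240 122 133 229 240 240 239 239 238 240 239 240 241 240 240
195  78  80  82  81  82  78  84  86  89  86 172 127 113 225 238 239 238 238 238 239 118 120 180 160 240 239 239 239 240 240 240 240 239 240 240
200  74  76  77  83  80  82  88  87  89  91  91  92 127 120 117 236 236 235 235 120 123 128 126 237 238 240 238 239 239 239 239 240 239 240 239
205  78  78  78  77  75  77  83  82  85  88  86  93  92 124 113 116  84  86 123 120 127 237 237 237 238 237 238 237 238 239 239 239 240 239 239
210  76  78  77  76  76  77  79  79  80  81  84  86  88 141 112 147 166 156 164 125 175 236 236 236 237 237 238 238 238 238 238 238 240 239 240
```

```bash
cat >circ.py <<'E'
import sys
from h import *
np.set_printoptions(precision=4,suppress=True)
def ell(n,x0=195,x1=320,y0=40,y1=150,lo=20,hi=50):
    w=pickle.load(open(n+'.pkl','rb'));g=cv2.cvtColor(w['img'],cv2.COLOR_RGB2GRAY)
    s=cv2.GaussianBlur(cv2.resize(g[y0:y1,x0:x1],None,fx=4,fy=4,interpolation=cv2.INTER_CUBIC),(5,5),1.2)
    E=cv2.Canny(s,lo,hi);cs,_=cv2.findContours(E,cv2.RETR_LIST,cv2.CHAIN_APPROX_NONE);R=[]
    for k in cs:
        if len(k)<120:continue
        e=cv2.fitEllipseDirect(k);(a,b)=e[1]
        if a>0 and b/a<1.2 and 50<b<480:
            q=k[:,0].astype(float);r=np.hypot(*(q-e[0]).T);
            t=np.radians(e[2]);d=(q-e[0])@np.array([[np.cos(t),-np.sin(t)],[np.sin(t),np.cos(t)]])
            res=np.std(np.hypot(d[:,0]/(a/2),d[:,1]/(b/2)))*b/2
            if res<4:R.append((round(x0+(e[0][0])/4-.4,2),round(y0+e[0][1]/4-.4,2),round(a/4,1),round(b/4,1),len(k),round(res,1)))
    return w,R
if __name__=='__main__':
    w,R=ell(*sys.argv[1:2],*map(int,sys.argv[2:]))
    for r in sorted(R,key=lambda r:r[3]):print(r)
E
python3 circ.py w20; echo; python3 circ.py w3 180 310 45 180; python3 -c "
from h import *
w=pickle.load(open('w20.pkl','rb'));o=np.array(w['extrinsics'])[:3,3]
for z in(.0835,.0915,.0995):print(z,'41mm px',41e-3*265/((o[2]-z)*.95+.0),'94 @z-14.5',94e-3*265/((o[2]-z+.0145)*.95))"
```

```text
(258.6, 106.83, 75.1, 83.6, 695, np.float64(2.6))

(241.2, 112.41, 68.6, 72.0, 1605, np.float64(0.6))
(240.98, 112.5, 74.5, 77.8, 1713, np.float64(0.6))
0.0835 41mm px 38.727166070561765 94 @z-14.5 84.63363811462895
0.0915 41mm px 39.80547292937104 94 @z-14.5 86.87693824611912
0.0995 41mm px 40.945547698608394 94 @z-14.5 89.24239822312357
```

```bash
python3 - <<'E'
from h import *
w=pickle.load(open('w20.pkl','rb'));g=cv2.cvtColor(w['img'],cv2.COLOR_RGB2GRAY)
for v in range(56,140,2):print(v,''.join('#' if x<120 else '+' if x<185 else '-' if x<215 else ':' if x<236 else ' ' if x<248 else '.' for x in g[v,210:310]))
E
```

```text
56                                                                                                     
58                                         :::  ::::::::::                                             
60                                  ::::::    ..............     : :                                   
62                              :::+ :  ...................... .....  ::                               
64                         : :-:: :.. ..................................  :                            
66                       +:-:: .. ..........:-++++++++++++++-: ............  :                         
68                    ::+-:-..........::+++++++---:--::::--+++++++- .......... :                       
70 +                ::+:: .. ......-++++--:...................  :-++++- ......... ::                   
72 ++:             :+-::........:++++-  ............................:-++++:.......                     
74 +++:          ++--:.......:++++-.................................... ---+-....... :                 
76 +++++        :+:: . ....:+++-............................
[... 2568 characters left out ...]
++++++---+####++++---------+++++++  +++.. ++ ++  :............ -+###++++++++             
128 +++++++++++++++++++---####+++++-----------++++++++++++++++................####++++++++              
130 ++++++++++++++++++++--++####++++++------------------------.............+-###+---++++:               
132 ++++++++++++++++++++++--++#####++++++---------------------------++++++####+++-+++++                 
134 ++++++++++++++++++++++++++-+#####+++++++++++++++++++++++--------+++#####+++-+++++-                  
136 ++++++++++++++++++++++++##################+###############++++++#####++++++++++++:                  
138 ++++++++++++++++++++############################################+:+.  -+++++#++++
```

```bash
python3 - <<'E'
from h import *
for n,(u,v) in dict(w1=(68,115),w4=(368,196)).items():
    w=pickle.load(open(n+'.pkl','rb'));g=cv2.cvtColor(w['img'],cv2.COLOR_RGB2GRAY);x0=max(u-42,0)
    print(n,x0)
    for r in range(v-36,v+38,2):print(r,''.join('#' if x<120 else '+' if x<185 else '-' if x<215 else ':' if x<236 else ' ' if x<248 else '.' for x in g[r,x0:x0+88]))
E
```

```text
w1 26
79 :: ::: : ::: ::: ::      ... --++++##++++++++++++++++++++:  .... :   ::+++##############
81 ::: :: :: :::::::: :...  :-++++++-:: ....    ..  .. :-+++++++:  ... :   :--+############
83   : : : ::   : :  .... :++++++:........ .....   .. ...... -++++++  ...:-   :-++#########
85 :::: : : : :  : .... :+++++:.    ........ .....     ......... -+++++  ...: . :++########
87 :::::: :: ::::.     ++++- ......    ........ .....   . . ....... -++++: ...: . :-+######
89 ::::::::::::: ... -++++ ..... .....    .... ...  ...   .  ......... ++++- ...:.. :++####
91 ::::::::: ::     -+++-  .......   ::----+--+++++++++   ..  ... .......-+++- .. -  :+-###
93 :: :::::::: :  .-+#+:..      --:              :-+++###+++     ... ......-+++-...:..  ++#
95 :::::::::::    :+++- .... ::       .........       :+++###+   . ......... +++- ...-.  ++
97 ::::::::::  .. +++-  ...::   .....................    :++####++.   ........:+++- . :. :+
99 :::::: :::.   :+++     :   .........................    :-+####+  ... ...... +++-.  :  :
101 :::::::::-    ++++... :  ..............................   :++####+ ... .......
[... 5083 characters left out ...]
.............................   .. -++:...  : :: 
220 ::::::::-+-:  .. :++-..........:--:   .........................       ..:+++    : : :  :
222 :::::::  ::::  ...:++- ...........:::   .     . ........     . .    .. +++:... :  ::  ::
224 ::::::::::::::  ...:-++    .........::     .  .        .    .   . .. +++:....:   ::  :::
226 :::::::::::::-- : ...-++-     ........::::                  : :.  -+++:               ::
228 :::::::::::::::::   .. -+++:      ........    ::     :    .... --+--:        :  :  ::  :
230 #+::::::::::::::::: :  ..:-++-:       ... .......... ....   :++--:     :       :::  :  :
232 ###+++::::::::: :::::       :-+++--:     . ......     ::+++--::..      : :  :  ::: ::: :
```

```bash
python3 - <<'E'
from h import *
np.set_printoptions(precision=4,suppress=True)
W={n:pickle.load(open(n+'.pkl','rb')) for n in('w1','w4','w20')}
o={'w1':(70,115),'w4':(380.3,211),'w20':(260,105)}
L=[(W[n],*o[n]) for n in o]
print(tri(L),tri(L[:2]),tri(L[::2]),tri(L[1:]))
for z in(.082,.086,.0915,.096):print(z,onz(*L[2],z),onz(W['w20'],259.9,103.2,z-.0035))
# roller line ellipse w1/w4: extents
print(tri([(W['w1'],26+45.,113),(W['w4'],372.5,203)]))
E
```

```text
(array([ 0.4522, -0.0705,  0.0871]), [np.float64(0.8), np.float64(0.8), np.float64(0.9)]) (array([ 0.4522, -0.0711,  0.0871]), [np.float64(0.6), np.float64(0.6)]) (array([ 0.4521, -0.0696,  0.0847]), [np.float64(0.0), np.float64(0.0)]) (array([ 0.4522, -0.0696,  0.0897]), [np.float64(0.1), np.float64(0.1)])
0.082 [ 0.4521 -0.0697  0.082 ] [ 0.4538 -0.0689  0.0785]
0.086 [ 0.4521 -0.0696  0.086 ] [ 0.4538 -0.0689  0.0825]
0.0915 [ 0.4521 -0.0696  0.0915] [ 0.4537 -0.0688  0.088 ]
0.096 [ 0.4521 -0.0695  0.096 ] [ 0.4537 -0.0688  0.0925]
(array([ 0.4539, -0.0651,  0.0759]), [np.float64(1.5), np.float64(1.5)])
```

```bash
python3 - <<'E'
from fit import *
from workcell import bot
p=bot.sense()['position'];np.set_printoptions(precision=2,suppress=True)
for n,pz in(('w18',.125),('w20',p[2])):
    w=pickle.load(open(n+'.pkl','rb'));g=cv2.cvtColor(w['img'],cv2.COLOR_RGB2GRAY)
    print(n,[(u,g[128:148,u].tolist()) for u in(246,252,256)])
    for r in(141,145,149,153,157,163,171,179):
        row=g[r,205:300];k=np.where(row<100)[0];print(r,(205+k).tolist())
w=pickle.load(open('w20.pkl','rb'))
E
```

```text
w18 [(246, [176, 137, 136, 135, 138, 135, 121, 69, 85, 82, 82, 83, 83, 98, 136, 119, 93, 131, 136, 138]), (252, [167, 152, 139, 139, 138, 137, 130, 100, 73, 85, 84, 86, 106, 89, 85, 126, 136, 137, 137, 134]), (256, [167, 198, 203, 167, 144, 151, 121, 74, 79, 84, 83, 81, 80, 73, 89, 131, 134, 136, 137, 133])]
141 [207, 208, 226, 227, 228, 229, 230, 231, 232, 233, 234, 235, 236, 237, 238, 239, 240, 241, 242, 244, 245, 246, 247, 248, 249, 250, 251, 252, 253, 254, 255, 256, 257, 258, 259, 260, 261, 262, 263, 264, 265, 266, 267, 268, 269, 270, 271, 272, 273, 274, 275, 276]
145 [207, 222, 223, 224, 225, 226, 227, 228, 229, 230, 243, 244, 265, 272, 273, 274, 275, 276, 277, 278, 279, 280]
149 [206, 207, 219, 220, 221, 222, 223, 224, 225, 226, 240, 269, 276, 277, 278, 279, 280, 281, 282, 283]
153 [206, 217, 218, 219, 220, 221, 222, 223, 271, 274, 279, 280, 281, 282, 283, 284, 285]
157 [206, 216, 217, 218, 219, 220, 221, 275, 276, 277, 278, 279, 280, 281, 282, 283, 284]
163 [205, 215, 216, 217, 218, 219, 220, 272, 277, 278, 279, 288, 289, 290]
171 [205, 215, 216, 217, 218, 219, 220, 221, 282, 
[... 252 characters left out ...]
192, 172, 145, 153]), (256, [145, 156, 189, 188, 194, 191, 176, 112, 86, 84, 86, 86, 75, 103, 166, 178, 171, 162, 171, 145])]
141 [226, 227, 228, 229, 230, 231, 232, 233, 234, 235, 236, 237, 239, 257, 261, 263, 265, 266, 267, 268, 269, 270, 271, 272, 273, 274, 275]
145 [222, 223, 224, 225, 226, 227, 228, 229, 230, 272, 273, 274, 275, 276, 277, 278, 279, 280]
149 [219, 220, 221, 222, 223, 224, 225, 276, 277, 278, 279, 280, 281, 282, 283]
153 [217, 218, 219, 220, 221, 222, 223, 279, 284, 285]
157 [216, 217, 218, 219, 220, 221, 281]
163 [215, 216, 217, 218, 219, 220, 241, 242, 243, 244, 245, 246, 247, 248, 282]
171 [216, 217, 218, 219, 220, 221]
179 [220, 221, 222, 223, 224, 278, 279, 280, 281]
```

```bash
python3 - <<'E'
from fit import *
w=pickle.load(open('w20.pkl','rb'));p=np.array([.3776,-.0969,.2345])
A=np.array([.453,-.069])
for dz in(.094,.0965,.099):
    b=onz(w,251.3,134.8,p[2]-dz)[:2];t=onz(w,251.3,193.8,p[2]-dz+.0055)[:2]
    rb=b-.0029*d;m=onz(w,251.3,165,p[2]-dz)[:2]
    l=onz(w,251.3-36,163,p[2]-dz);r=onz(w,251.3+36,163,p[2]-dz)
    print(dz,'tip->backouter',1e3*(b-t)@d,'back rel TCP',1e3*(rb-p[:2])@d,1e3*(rb-p[:2])@q,'mid q',1e3*(m-p[:2])@q,'width',1e3*np.linalg.norm(l-r))
    tgt=A+.030*d;dl=tgt-rb;print('  move d',1e3*dl@d,'tool y',-1e3*dl@q)
E
```

```text
0.094 tip->backouter 53.291967724874944 back rel TCP 51.574436431558446 5.2174769334131295 mid q 5.367348079965622 width 65.85485600362703
  move d 58.77320318558877 tool y 8.015120218936799
0.0965 tip->backouter 53.87074933095033 back rel TCP 51.29788205359181 5.265675405043483 mid q 5.417118725513507 width 66.5456846876919
  move d 59.0497575635554 tool y 8.063318690567154
0.099 tip->backouter 54.44953093702566 back rel TCP 51.02132767562517 5.313873876673844 mid q 5.466889371061403 width 67.23651337175674
  move d 59.326311941522036 tool y 8.11151716219751
```

```bash
python3 -m crank '[[[0.4,0.1,0],0],[[1,0.2,0],0],[[1.4,0.2,0],0],[[1.4,0.2,0.4],0],[[1,0.1,1],0],[[0.5,0,1.1],0],[[0.2,0,0.7],0],[[0,0,0.3],0]]'; python3 -m crank '[[[0,0,0],0],[[0,0,0],0]]';python3 - <<'E'
from h import *
w=snap('wrist','w21');snap('side','s21');g=cv2.cvtColor(w['img'],cv2.COLOR_RGB2GRAY)
for v in range(118,222,2):print(v,''.join('#' if x<100 else '+' if x<150 else '-' if x<200 else ':' if x<236 else ' ' if x<248 else '.' for x in g[v,200:310]))
E
```

```text
time: 21.0
position: [0.4356, -0.0814, 0.1987]
eef_rot: [-0.001, 0.981, 0.194, -0.001]
force: [-0.3, -0.6, -3.4]
width: 0.0235
grip_force: 21.9
time: 21.17
position: [0.4353, -0.0822, 0.2002]
eef_rot: [0.0, 0.981, 0.193, 0.0]
force: [0.1, 0.1, -4.1]
width: 0.0235
grip_force: 21.9
118 ---+----------++-+-+++++++############++----: :-:::::::::::::----++##----------#++---+---+-------++           
120 --------------++++-+--+###########++-+::     ................    :::---+#-----####++----+----+----            
122 -----------++--++-+++#########++-------:-. . ...............::......  :::-+--#######++---------+-+-           
124 -----++-----------++#######+-------------............................... :::-+########+--------+-+:           
126 ----+-+-+-++-----+######+-------------------+::---------:::................ :::-+#######+-------++-           
128 -------+++-+----+####++--------------++######++-::---:-----------: ........... :::-######+--------:           
130 ------------+-++###+-------------+#######+-----:-.----------::++#--### .......... ::-#####+--------           
132 +---+---+-
[... 4459 characters left out ...]
   :       
210                          :  .....++++++++++++------------------+++++++-     :: ::: ::: :::   :      :         
212                                   :--+++++++++++++---------+++++++++++:  : : ::::::::::: :::::::    :   :     
214                                       +++++++++++++-------++++++++++++- ::::::::::: ::::: :::::::::      :    
216                                       +++++++++++++-------+++++++++++++-:: : :::::: : : ::::::: :: : :     :  
218                                      :+++++++++++++-------++++++++++++++-:  :::::: :::    :: :: ::::: : : :  :
220                                      +########+++++-------++++++++########+:: ::       :  : : ::: ::: :: ::::
```

```bash
python3 - <<'E'
from fit import *
w=pickle.load(open('w21.pkl','rb'));p=np.array([.4353,-.0822,.2002]);g=cv2.cvtColor(w['img'],cv2.COLOR_RGB2GRAY)
for u in(247,250,253,256):print(u,'top',g[132:150,u],'bot',g[184:200,u])
print(g[164,218:232],g[164,272:288]);print(g[166:172,244:258])
for dz in(.094,.0965,.099):
    print(dz,'back',1e3*(onz(w,251.3,134.8,p[2]-dz)[:2]-p[:2])@d-2.9,1e3*(onz(w,251.3,150,p[2]-dz)[:2]-p[:2])@q)
for n,u,v,z in(('edge',251.7,166,.084),('mark',250.8,169,.0875),('edgetop',251.5,142,.084),('edgeL',227,165,.084),('edgeR',276.6,165,.084)):
    for e in(-.003,0,.003):t=1e3*(onz(w,u,v,z+e)[:2]-p[:2]);print(n,e,t@d,t@q)
t=1e3*(np.array([.453,-.069])-p[:2]);print(t@d,t@q)
E
```

```text
247 top [189 180 138  85  86  86  83  83  85 111 119 144 177 182 186 192 200 200] bot [173 169 173 172 163 154 150 182 186 186 183 182 176 162 100 105]
250 top [197 194 161  70  86  90  86  90  82  88 124 152 175 183 188 195 203 199] bot [166 175 174 175 170 160 156 165 184 183 184 187 186 169 110 100]
253 top [185 191 178 118  88  88  88  84  83  83 120 157 171 178 192 203 198 200] bot [176 174 176 176 170 160 155 165 179 182 183 186 183 188 188 158]
256 top [187 179 142  74  80  84  85  83  93 127 119 142 166 177 187 195 196 199] bot [175 174 175 178 164 154 153 183 185 183 225 253 253 249 155 158]
[ 81  79  81 183 183 183 184 185 184 121 159 163 173 179] [175 170 161 154 122 181 182 181 183 235  66 144 167 167 169 134]
[[189 190 189 189 172 143 187 187 187 173 156 179 184 187]
 [185 186 189 190 153 153 181 184 187 185 152 162 184 184]
 [182 185 186 183 144 149 183 186 185 183 142 161 183 188]
 [185 183 181 184 167 131 172 179 181 162 132 173 185 178]
 [182 182 183 185 187 152 140 146 153 141 151 179 182 181]
 [182 181 184 183 180 183 158 158 152 165 183 183 179 183]]
0.094 back 51
[... 188 characters left out ...]
1.267057292665967 5.256466317103132
edge 0.003 21.952892295588768 5.204957986104594
mark -0.003 18.300225524184448 6.165779157359809
mark 0 19.021608069021354 6.103680905925111
mark 0.003 19.742990613858307 6.041582654490391
edgetop -0.003 44.77014777370617 5.400411930817821
edgetop 0 45.18061796462962 5.347851301113672
edgetop 0.003 45.59108815555312 5.295290671409499
edgeL -0.003 21.590113101156696 30.339449186095724
edgeL 0 22.264462970984376 30.00298453139476
edgeL 0.003 22.938812840811995 29.666519876693805
edgeR -0.003 21.643707268208626 -19.940662260434987
edgeR 0 22.31744702628312 -19.70474210850366
edgeR 0.003 22.991186784357616 -19.468821956572338
21.3850333212112 5.496394259028927
```

```bash
python3 -m crank '[[[0,0,0.2],0],[[0,0,0.4],0],[[0,0,0.3],0],[[0,0,0.1],0],[[0,0,0],0]]'; python3 -m crank '[[[0,0,0.2],0],[[0,0,0.2],0],[[0,0,0.2],0],[[0,0,0],0]]';python3 -m crank '[[[0,0,0.2],0],[[0,0,0.1],0],[[0,0,0],0]]'
```

```text
time: 21.68
position: [0.435, -0.0822, 0.1896]
eef_rot: [-0.0, 0.981, 0.193, -0.0]
force: [-0.8, 0.0, -3.2]
width: 0.0235
grip_force: 21.9
time: 22.02
position: [0.435, -0.0822, 0.1835]
eef_rot: [-0.0, 0.981, 0.193, -0.0]
force: [0.7, 0.1, -4.1]
width: 0.0232
grip_force: 21.9
time: 22.27
position: [0.4351, -0.0823, 0.1807]
eef_rot: [-0.0, 0.981, 0.193, -0.0]
force: [0.4, -0.2, -2.6]
width: 0.0233
grip_force: 21.9
```

```bash
for i in 1 2 3; do :; done; python3 -m crank '[[[0,0,0.2],0],[[0,0,0],0]]'; python3 -m crank '[[[0,0,0.2],0],[[0,0,0],0]]';python3 -m crank '[[[0,0,0.2],0],[[0,0,0],0]]'
```

```text
time: 22.43
position: [0.4352, -0.0823, 0.1787]
eef_rot: [-0.0, 0.981, 0.193, -0.0]
force: [0.1, 0.1, -3.4]
width: 0.0232
grip_force: 21.9
time: 22.6
position: [0.4351, -0.0823, 0.1766]
eef_rot: [-0.0, 0.981, 0.193, -0.0]
force: [-0.3, -0.0, -4.1]
width: 0.0233
grip_force: 21.8
time: 22.77
position: [0.4353, -0.0823, 0.1748]
eef_rot: [0.0, 0.981, 0.193, 0.0]
force: [-0.4, -0.3, -0.5]
width: 0.0235
grip_force: 21.8
```

```bash
python3 -m crank '[[[0,0,0.15],0],[[0,0,0],0],[[0,0,0],0]]'; python3 -m crank '[[[0,0,0.15],0],[[0,0,0],0],[[0,0,0],0]]'; python3 -c "
from workcell import bot
s=bot.sense();print(s['wrist_torque'],s['force'])"
```

```text
time: 23.02
position: [0.4354, -0.0824, 0.1737]
eef_rot: [0.0, 0.981, 0.193, 0.0]
force: [-0.3, 0.9, 3.1]
width: 0.0234
grip_force: 22.0
time: 23.27
position: [0.4355, -0.0824, 0.1722]
eef_rot: [0.0, 0.981, 0.193, 0.0]
force: [-1.2, 0.6, 4.9]
width: 0.0233
grip_force: 22.1
[ 0.15843504  0.0605701  -0.01497675] [-1.24795264  0.62744767  4.86103474]
```

```bash
python3 -m crank '[[[0,0,0.12],0],[[0,0,0],0],[[0,0,0],0]]'; python3 -c "
from h import *
from workcell import bot
F=[]
for i in range(3):
    w=snap('wrist','w22');F.append(bot.sense()['force'])
print(np.round(F,1),bot.sense()['position'],bot.sense()['width'])
g=cv2.cvtColor(w['img'],cv2.COLOR_RGB2GRAY)
for v in range(128,206,3):print(v,''.join('#' if x<100 else '+' if x<150 else '-' if x<200 else ':' if x<236 else ' ' if x<248 else '.' for x in g[v,200:305]))"
```

```text
time: 23.52
position: [0.4356, -0.0824, 0.1713]
eef_rot: [0.0, 0.981, 0.193, 0.001]
force: [-0.5, 1.1, 7.0]
width: 0.0235
grip_force: 22.0
[[-1.3  1.8  7.2]
 [-0.9  1.4  7.9]
 [-1.3  2.3  6.2]] [ 0.43559389 -0.08237038  0.17131311] 0.02347488191290017
128 ++---++--++--+#######+---------------------. :::::::::::.................... :::--#######++---------++-++
131 ---+---++-+++####++---------------+##########--:::::::::----------:: ........ .. :: -+######+------+--++-
134 +++-------+###+-------------+########++++#######+++++++++++++++:--##+----:..........  :-+####+-----++++++
137 --+-+-+-+###++----------+#########################--####---###--####+#######--.........   -####+---+--+-+
140 ---+--++##+----------+####################+++++++##++###++##++################+--......:.  ::####+--+--- 
143 -+++--+#+---------+##############+-----------------------------------++#########----..... .::++##+-+---- 
146 -++++---+-------############+---------------++++++++++++++----------------+###########+---------##+----+-
149 +++++---------############-----------++++++----------------++++++---------
[... 1291 characters left out ...]
------------------------------+--+-----..-#+-.-----+:       
188 --------+-----+#########+++#+--------------------------------------------+#######+-#####+------+         
191 ----------------+#------++++++++---------------------------------------++++++++------#+-------:          
194 -----------------#------+++++++++++---------------------------------++++++++++++-----+------:            
197 -----------------#-----+++++++++++++++++------------------------+--+++++++++++++---------::              
200 -------------------+++++++++++++++++++++++----------------------+++++++++++++-:---:... :                 
203 -------------     :----------++++++++++++++++++++#########+++++++++++++++++-...... ::
```

```bash
python3 -m crank '[[[0,0,0],0],[[0,0,0],0]]' 2.8; python3 -m crank '[[[0,0,0],0]]' 3.1
```

```text
time: 23.83
position: [0.4354, -0.0822, 0.1713]
eef_rot: [0.0, 0.981, 0.194, 0.0]
force: [-2.4, 1.4, 8.4]
width: 0.0277
grip_force: 16.0
time: 23.92
position: [0.4353, -0.0822, 0.1713]
eef_rot: [0.0, 0.981, 0.194, 0.0]
force: [-1.0, 2.0, 8.9]
width: 0.0311
grip_force: 15.9
```

```bash
python3 -m crank '[[[0,0,-0.04],0],[[0,0,0],0]]' 3.4; python3 -m crank '[[[0,0,0],0],[[0,0,0],0]]' 3.7
```

```text
time: 24.08
position: [0.4353, -0.0823, 0.1716]
eef_rot: [0.0, 0.981, 0.194, 0.0]
force: [-1.3, 0.4, 6.3]
width: 0.0342
grip_force: 14.8
time: 24.25
position: [0.4355, -0.0825, 0.1715]
eef_rot: [0.001, 0.981, 0.193, 0.0]
force: [-0.8, -0.0, 5.8]
width: 0.0374
grip_force: 13.5
```

```bash
python3 -m crank '[[[0,0,0.03],0],[[0,0,0],0]]' 4.0; python3 -m crank '[[[0,0,0],0],[[0,0,0],0]]' 4.4; python3 - <<'E'
from h import *
w=snap('wrist','w23');g=cv2.cvtColor(w['img'],cv2.COLOR_RGB2GRAY)
for v in range(128,206,3):print(v,''.join('#' if x<100 else '+' if x<150 else '-' if x<200 else ':' if x<236 else ' ' if x<248 else '.' for x in g[v,200:305]))
E
```

```text
time: 24.42
position: [0.4355, -0.0826, 0.1711]
eef_rot: [0.001, 0.981, 0.193, 0.0]
force: [-0.0, -0.5, 5.3]
width: 0.0399
grip_force: 12.1
time: 24.58
position: [0.4354, -0.0825, 0.1709]
eef_rot: [0.0, 0.981, 0.193, 0.0]
force: [-0.1, -0.6, 3.6]
width: 0.0438
grip_force: 11.0
128 ++++-+++-+++-+######+++---------------------::+-------::::  ............ ...   ::--#######+---------+-+++
131 -+-+++++++++#####++--------------++##########--::::::::::----------:......... :..  :-+######+-------+++-:
134 ++++++--+++###++------------+######++------------................:::-----:.......:.. :--+#####+----+++++-
137 ++++++--+##+------------+#####-----------------------.......  ---------++#####+---------:::####++--++-+++
140 -+++++++#++---------+#####+------------------+++#######++++----------------++####+-------:::-+###++++++++
143 +-+++++++---------#####-------------+####################----#####+------------+####+-----..:-+###+++--+ 
146 +++++----------+####+----------#############+++++++++++++++###########+----------+####+---------##+--+++-
149 ++---++-------####+---------+########+++++------
[... 1321 characters left out ...]
--------------------------+#+--------+#++.------:       
188 --------------+###+-------+++--------------------------------------------+++--------+###+------+:        
191 ---------+------+###+--------++----------------------------------------+###-------+###+-------:          
194 -----------+-------+##+---------+++--------------------------------++-+#####+---+###+--------            
197 ---------------------+###+-----+++++++++------------------------+##+++++++++++###+-------::    :         
200 ------------------------++###+++-----++++++++-------------------++++++++-----++--------:  :              
203 -------------     :---------+++#-----++++++++++----------------+++++++++------------:: ::
```

```bash
python3 -m crank '[[[0,0,0],0],[[0,0,0],0]]' 5.0; python3 -m crank '[[[0,0,0],0],[[0,0,0],0]]' 5.55; python3 - <<'E'
from h import *
w=snap('wrist','w24');g=cv2.cvtColor(w['img'],cv2.COLOR_RGB2GRAY)
for v in range(134,212,2):print(v,''.join('#' if x<100 else '+' if x<150 else '-' if x<200 else ':' if x<236 else ' ' if x<248 else '.' for x in g[v,205:300]))
E
```

```text
time: 24.8
position: [0.435, -0.0821, 0.1705]
eef_rot: [-0.0, 0.981, 0.193, -0.0]
force: [-0.5, -0.3, 0.9]
width: 0.0497
grip_force: 5.7
time: 24.97
position: [0.4349, -0.0821, 0.1703]
eef_rot: [-0.0, 0.981, 0.193, -0.001]
force: [-1.1, 0.7, -2.4]
width: 0.0557
grip_force: 5.1
134 ++++++####-+-----------+######++-----------................... ::--+--:....... ..:--+#####+-+--
136 +++++###+-----------+######-------------------:................-- ++#####+--.--------+#####++++
138 ++++##+-----------+####++----------------------...............-------+#####+----------++####+++
140 +-++#++---------#####+------------------++#########+:..........:--------+####+--------+-+####++
142 +++#+---------+####+--------------++################+--+++-....-----------+####+----------###++
144 ++++--------+####+-------------+#####################--+----+++-------------+####+--------++##+
146 +-+--------+####------------+##########+++++++++++++++#+##+--#####------------####+--------++#+
148 ++--------####+-----------########++++++-------------+++++++########-----------+###+-------++#+
150 +--------+###-----
[... 2377 characters left out ...]

198 -+--------+-------+####+-----+###++++++---------------++++++++++++++##++###++--------::::::::  
200 --------------------++###++--+###-----+++++++++-+++-+--+#+++++++----+####++--------:::: : : :::
202 ------+--    ----------++####+###-----++++++++---------++++++++-----++#+---------::::::::::::::
204 +--+--:        :----------++++###-----++++++++----------+++++++-----++---------::::::::::::::::
206 +++-+-:-++:::     :-----------+##++++++++++++++++++++++++++++++:-++++::::--::::::::::::: ::::::
208 --+++-++-+-+---:::: :----------+######++++++++++#+#++-+++++++++-::::.  ::::::::::::::::::::::::
210 -------::----------+------+------+++++++++++++++#+#++#++++++++++   : ::::::::::::::::::::::::::
```

```bash
python3 - <<'E'
from fit import *
w=pickle.load(open('w24.pkl','rb'));g=cv2.cvtColor(w['img'],cv2.COLOR_RGB2GRAY)
print(g[168,216:230],g[168,274:288],g[202,228:246],g[202,264:282])
for z in(.070,.074,.080):
    L,R=onz(w,220.8,168,z),onz(w,282.2,168,z);print(z,np.linalg.norm(L-R)*1e3)
E
python3 -m crank '[[[0,0,-0.1],0],[[0,0,0],0]]'; python3 -m crank '[[[0,0,-0.1],0],[[0,0,0],0]]'; python3 -m crank '[[[0,0,-0.1],0],[[0,0,0],0]]'
```

```text
[183 179 176 175 179 142  72  79  95 149 158 164 171 174] [171 164 160 156 129  78  74  70 137 172 174 179 176 176] [133 106  94  93  96  97 122  89  97  88 163 171 173 175 173 112 112 112] [112 115 109 112 158 174 172 169 177 116 103  99 145 179 178 179 174 172]
0.07 57.992691975311764
0.074 57.04427212249319
0.08 55.621642343265314
time: 25.18
position: [0.4351, -0.0822, 0.1717]
eef_rot: [-0.0, 0.981, 0.193, -0.0]
force: [-0.2, 0.4, -2.5]
width: 0.0558
grip_force: 5.1
time: 25.35
position: [0.4352, -0.0823, 0.1729]
eef_rot: [-0.0, 0.981, 0.193, -0.0]
force: [0.3, -0.4, -2.9]
width: 0.0555
grip_force: 5.1
time: 25.52
position: [0.4353, -0.0823, 0.174]
eef_rot: [0.0, 0.981, 0.193, 0.0]
force: [-0.4, -0.9, -2.4]
width: 0.0552
grip_force: 5.1
```

```bash
python3 -m crank '[[[0,0,-0.15],0],[[0,0,-0.15],0],[[0,0,0],0]]'; python3 -m crank '[[[0,0,-0.2],0],[[0,0,-0.2],0],[[0,0,0],0]]'; python3 -m crank '[[[0,0,-0.3],0],[[0,0,-0.5],0],[[0,0,-0.5],0],[[0,0,-0.3],0],[[0,0,0],0]]'; python3 - <<'E'
from fit import *
w=snap('wrist','w25');g=cv2.cvtColor(w['img'],cv2.COLOR_RGB2GRAY)
for v in range(130,215,3):print(v,''.join('#' if x<100 else '+' if x<150 else '-' if x<200 else ':' if x<236 else ' ' if x<248 else '.' for x in g[v,205:300]))
E
```

```text
time: 25.77
position: [0.4353, -0.0823, 0.1771]
eef_rot: [0.0, 0.981, 0.193, 0.0]
force: [-0.7, -0.1, -2.7]
width: 0.0556
grip_force: 5.1
time: 26.02
position: [0.4354, -0.0824, 0.1813]
eef_rot: [0.0, 0.981, 0.193, 0.0]
force: [0.3, 0.5, -3.3]
width: 0.0554
grip_force: 5.1
time: 26.43
position: [0.4355, -0.0824, 0.1977]
eef_rot: [0.0, 0.981, 0.193, 0.001]
force: [-0.2, 0.7, -2.9]
width: 0.0555
grip_force: 5.1
130 ++++++++++####+-------------+#######++---.............. ::---###-..--..------++#####++----+++- 
133 +++++-+++##++----------+#####++---------------...........------+#####+----------++#####++-++++ 
136 +++++++##+++-------+#####+----------------------..........---------++####+-------+++####+++++  
139 ++++++#+-+-------+###+-------------++#############+-#++##+-------------+####---------+###++++: 
142 +++++#+-------+####-----------+###########++++++++++##########+-----------####+-------++##+++  
145 ++++--+------####----------#######++++-----------------++++#######----------+###+-------+#+-+- 
148 +++++------+###---------+#####++-----------------------------++#####+---------###+-
[... 1512 characters left out ...]

196 ------:         ::----------+++##+++++++++++#+---.:....:##++++++++++..... :: ::: ::  :: ::  :: 
199 +----+--::-::::    :  :---------+-----+++++++#----------#++++++------::::::::::::::::::: :    :
202 ----:--------------::--:::::----+-----++++++++.........-+++++++------:::::::::::::::::::::::  :
205 :........... :::------------------::::+++++++++:::::::-++++++++::::::::::::::::::::::::::::::::
208 :::::::::  ............. :::++++----::++++++++++++---+++++++++++:::::::::::::::::::::::::::::::
211   :::::: : ::::: : ::: .... +++++++++++++++++############+++++++-: ::::::::::::::::::::::::::::
214  :::: :::::   : :  : :  :       ::--++++++++++++++++++++++++++++++:::::::::::::::::::::::::::::
```

```bash
python3 - <<'E'
from fit import *
w=pickle.load(open('w25.pkl','rb'));p=np.array([.4355,-.0824,.1977]);g=cv2.cvtColor(w['img'],cv2.COLOR_RGB2GRAY)
print(g[200,230:248],g[200,262:280],g[190:212,239:242].mean(1).astype(int),g[190:212,268:271].mean(1).astype(int))
for U in(.0985,.1005,.1025):
    t=1e3*(onz(w,255.3,200.5,p[2]-U+.0095)[:2]-p[:2]);print(U,t@d,-t@q)
E
python3 -m crank '[[[0,0,-0.3],0],[[0,0,-0.7],0],[[0,0,-0.9],0],[[0,0,-0.6],0],[[0,0,-0.3],0],[[0,0,0],2],[[0,0,0],2],[[0,0,0],1.9]]'
```

```text
[181 155 162 158 169 178 176 146 166 172 172 172 176 112 112 116 112 113] [110 114 116 110 111 112 152 172 171 173 172 179 206 233 234 234 233 234] [104 108  95  98  97  98 135 166 170 172 172 170 169 168 190 228 184 186
 182 155 127 113] [ 82  85  86  86  94 113 131 164 165 169 165 166 163 173 203 223 216 213
 201 194 192 171]
0.0985 -5.46972719410244 -1.4561850527223654
0.1005 -6.208084644582374 -1.4610429919537304
0.1025 -6.946442095062311 -1.4659009311850826
time: 27.15
position: [0.4352, -0.0823, 0.2251]
eef_rot: [0.0, 0.99, 0.142, 0.0]
force: [0.5, -0.1, -2.8]
width: 0.0557
grip_force: 5.1
```

```bash
python3 -m crank '[[[-0.1,0.4,0],0],[[-0.2,1,0],0],[[-0.4,1.6,0],0],[[-0.4,2.2,0],0],[[-0.4,2.6,0],0],[[-0.4,2.6,0],0],[[-0.4,2.6,0],0],[[-0.4,2.4,0],0]]'; python3 -m crank '[[[-0.4,2,0],0],[[-0.4,1.5,0],0],[[-0.2,1,0],0],[[-0.14,0.5,0],0],[[0,0.3,0],0],[[0,0,0],0],[[0,0,0],0]]'; python3 - <<'E'
from fit import *
from workcell import bot
w=snap('wrist','w26');g=cv2.cvtColor(w['img'],cv2.COLOR_RGB2GRAY);s=bot.sense();print(s['position'],s['eef_rot'])
h=cv2.cvtColor(w['img'],cv2.COLOR_RGB2HSV)
for v in range(140,250,3):print(v,''.join('B' if (100<hh<128 and ss>120) else ('w' if x>150 else 'o') if (hh<25 and ss>110) else '#' if x<100 else '+' if x<150 else '-' if x<200 else ' ' for x,hh,ss in zip(g[v,200:315],h[v,200:315,0],h[v,200:315,1])))
E
```

```text
time: 27.82
position: [0.4526, -0.2401, 0.2248]
eef_rot: [0.0, 0.99, 0.143, -0.0]
force: [-0.3, -0.3, -2.6]
width: 0.0556
grip_force: 5.1
time: 28.4
position: [0.4569, -0.2911, 0.2249]
eef_rot: [-0.0, 0.99, 0.143, -0.0]
force: [0.0, -0.1, -2.2]
width: 0.0556
grip_force: 5.1
[ 0.46 -0.29  0.22] [-0.    0.99  0.14  0.  ]
140 -----------------------------------------------------------------------------------------                          
143 ------------------------------------------------------------------------------------------                         
146 --------------------------+ooooooooooooooooooooooooooooooooooo++++++++++++#+++++++++++++--                         
149 ------------------------ooooooooooooooooooooooooooooooooooooooooooooooooooooooooooooooooo-                         
152 ---------------------+ooooooooooooooooooooooooooooooooooooooooooooooooooooooooooooooooooooo+                       
155 ---------------------oooooooooooooooooooooooooooooooooooooooooooooooooooooooooooooooooooooooo                      
158 ---------------------oooooooooooooooooooooooooooooooooo
[... 2960 characters left out ...]
BBBBBBBBBBBBBBBBBB-+++-######################-              -++++BBBBBBBBBBBBBBBBBB##++#############
236 ##########BBBBBBBBBBBBBBBBBBBBBBB+B-  ######################+                B++BBBBBBBBBBBBBBBBBBBBBB#############
239 ########BBBBBBBBBBBBBBBBBBBBBBBBB-   -######################+                 -#BBBBBBBBBBBBBBBBBBBBBBBBB##########
242 ######BBBBBBBBBBBBBBBBBBBBBBBB#      +######################+                    -BBBBBBBBBBBBBBBBBBBBBBBBB########
245 ####BBBBBBBBBBBBBBBBBBBBBBBB#        ########################                      -BBBBBBBBBBBBBBBBBBBBBBBBB######
248 ###BBBBBBBBBBBBBBBBBBBBBBBB         +########################                        -BBBBBBBBBBBBBBBBBBBBBBBB#####
```

```bash
python3 -m crank '[[[0.05,0.15,0.4],0],[[0,0,1],0],[[0,0,1.5],0],[[0,0,1.3],0],[[0,0,0.8],0],[[0,0,0.4],0],[[0,0,0],0],[[0,0,0],0]]'; python3 -m crank '[[[0,0,0.3],0],[[0,0,0.5],0],[[0,0,0.5],0],[[0,0,0.3],0],[[0,0,0],0]]'
```

```text
time: 29.12
position: [0.4579, -0.2931, 0.1711]
eef_rot: [0.0, 0.99, 0.143, 0.0]
force: [-0.8, -0.4, -2.6]
width: 0.0557
grip_force: 5.1
time: 29.53
position: [0.4575, -0.2928, 0.154]
eef_rot: [-0.001, 0.99, 0.143, -0.0]
force: [-0.4, -0.4, -2.3]
width: 0.0557
grip_force: 5.1
```

```bash
python3 -m crank '[[[0,0,0.4],0],[[0,0,0.6],0],[[0,0,0.6],0],[[0,0,0.3],0],[[0,0,0],0]]'; python3 -m crank '[[[0,0,0.4],0],[[0,0,0.5],0],[[0,0,0.4],0],[[0,0,0.2],0],[[0,0,0],0]]'
```

```text
time: 29.95
position: [0.4574, -0.2927, 0.1348]
eef_rot: [-0.001, 0.99, 0.143, -0.001]
force: [-0.3, 0.3, -2.8]
width: 0.0555
grip_force: 5.1
time: 30.37
position: [0.4575, -0.2929, 0.1202]
eef_rot: [-0.0, 0.99, 0.143, -0.0]
force: [-0.3, -0.1, -2.8]
width: 0.0553
grip_force: 5.1
```

```bash
python3 -m crank '[[[0,0,0.3],0],[[0,0,0.3],0],[[0,0,0.2],0],[[0,0,0],0]]'; python3 -m crank '[[[0,0,0.2],0],[[0,0,0],0]]';  python3 -m crank '[[[0,0,0.2],0],[[0,0,0],0]]'
```

```text
time: 30.7
position: [0.4578, -0.2931, 0.1127]
eef_rot: [0.0, 0.99, 0.143, 0.0]
force: [0.6, 0.6, -1.1]
width: 0.0556
grip_force: 5.3
time: 30.87
position: [0.4584, -0.2936, 0.1118]
eef_rot: [0.001, 0.99, 0.143, 0.001]
force: [0.2, 0.9, 4.7]
width: 0.0554
grip_force: 6.2
time: 31.03
position: [0.4586, -0.2939, 0.1103]
eef_rot: [0.002, 0.99, 0.143, 0.001]
force: [0.0, -0.3, 8.6]
width: 0.0557
grip_force: 6.8
```

```bash
python3 -m crank '[[[-0.2,0,-0.05],0],[[-0.2,0,-0.05],0],[[-0.2,0,0],0],[[0,0,0],0]]'; python3 -m crank '[[[0,0,0],0],[[0,0,0],0],[[0,0,0],0]]' 6.4;  python3 -m crank '[[[0,0,0],0],[[0,0,0],0],[[0,0,0],0],[[0,0,0],0]]' 8.8
```

```text
time: 31.37
position: [0.452, -0.2953, 0.1104]
eef_rot: [0.001, 0.99, 0.142, 0.0]
force: [-0.0, -1.0, 5.0]
width: 0.0556
grip_force: 6.6
time: 31.62
position: [0.4517, -0.2943, 0.1093]
eef_rot: [-0.001, 0.99, 0.143, -0.0]
force: [-0.3, 0.4, -0.1]
width: 0.0643
grip_force: 0.0
time: 31.95
position: [0.4519, -0.2946, 0.1097]
eef_rot: [-0.0, 0.99, 0.143, -0.0]
force: [0.4, -0.1, -0.3]
width: 0.0873
grip_force: 0.0
```

```bash
python3 -m crank '[[[0,0,-0.5],0],[[0,0,-1.5],0],[[0,0,-2.5],0],[[0,0,-3],0],[[0,0,-3],0],[[0,0,-2],0],[[0,0,-0.5],0],[[0,0,0],0]]'; python3 - <<'E'
from h import *
np.set_printoptions(precision=4,suppress=True)
w=snap('wrist','w30');w1=pickle.load(open('w1.pkl','rb'));g=cv2.cvtColor(w['img'],cv2.COLOR_RGB2GRAY);h=cv2.cvtColor(w['img'],cv2.COLOR_RGB2HSV)
for b in blue(w):
    if 200<b[1][0]<320:
        ys,xs=np.where(b[2]);k=ys>=ys.max()-4;print(b[0],b[1],'top end',onz(w,xs[k].mean(),ys[k].mean(),.150))
for v in range(150,240,3):print(v,''.join('B' if (100<hh<128 and ss>120) else ('w' if x>150 else 'o') if (hh<25 and ss>110) else '#' if x<100 else '+' if x<150 else '-' if x<200 else ' ' for x,hh,ss in zip(g[v,205:305],h[v,205:305,0],h[v,205:305,1])))
s=snap('side','s30');c=snap('scene','c30')
for n,k in(('side',s),('scene',c)):
    print(n,[(b[0],b[1]) for b in blue(k) if (280<b[1][0]<330 if n=='side' else 325<b[1][0]<350)])
E
```

```text
time: 32.62
position: [0.4522, -0.2949, 0.2409]
eef_rot: [0.001, 0.99, 0.143, 0.001]
force: [-0.1, 0.4, -0.1]
width: 0.0882
grip_force: 0.0
[222, 171, 20, 24, 196] [231.2, 180.9] top end [ 0.446  -0.2647  0.15  ]
[269, 172, 21, 26, 268] [279.9, 183.4] top end [ 0.4596 -0.322   0.15  ]
150 ---------------ooooooooooooooooooooooooooooowwwwwwwwwwwwwwwwwooooooooooooooooooooooo                
153 --------+------oooooooooooooooooooooooooooooowwwwwwwwwwwwwwwwwoooooooooooooooooooooo                
156 ---------------ooooooooooooooooooooooooooooooooooowwwwwwwwwwwooooooooooooooooooooooo                
159 ---------------oooooooooooooooooooooooooooooooooooooowwwwwwwoooooooooooooooooooooooo                
162 ++-------------+ooooooooooooooooooooooooooooooooooooowwwwwwooooooooooooooooooooooooo                
165 ---------+-----+ooooooooooooooooooooooooooooooooooooooooooooooooooooooooooooooooooo-                
168 -+-++--+--++--++oooooooooooooooooooooooooo#++++++++++++++++oooooooooooooooooooooooo-                
171 ---++-+-+-+---++oooooooooooooo#BBBB##+++++++++--------++++++++########ooooo
[... 1732 characters left out ...]
   ------- ###################+-                        ++++++++++++++++++--  
225                           ------#####################-                       +##+++++++++++++++w- ww
228                                 #####################+                      -++++++++++++++++wwwwwww
231                                +#####################+                       #++++++++++++++-ww w  w
234                                ######################+                       +++++++++++++++www  w-w
237                               +######################+                       -+++++++++++++++ww   ww
side []
scene [([339, 158, 5, 16, 45], [341.2, 165.0]), ([334, 165, 3, 14, 41], [335.0, 171.3])]
```

```bash
python3 - <<'E'
from fit import *
w=pickle.load(open('w25.pkl','rb'));g=cv2.cvtColor(w['img'],cv2.COLOR_RGB2GRAY);r=g[164,200:300];k=np.where(r<110)[0]+200;print(k)
k=k[(k>215)&(k<283)];print([1e3*np.linalg.norm(onz(w,k[0]-.5,164,z)-onz(w,k[-1]+.5,164,z)) for z in(.07,.074,.08)])
from workcell import bot
print(bot.sign_off())
E
```

```text
[214 215 216 224 225 226 276 277 278 287 288 289]
[np.float64(65.83954526345161), np.float64(64.87163164562749), np.float64(63.41976121889134)]
the job is handed in; nothing more can be done
None
```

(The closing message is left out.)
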